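# Cure bonded glass jewels under the lamp with a fresh peak reading

## Robot

A 6-joint arm with a two-finger parallel gripper is mounted at the origin on the work surface. World frame = base frame: x ahead of the robot, y to its left, z up, the work surface at z = 0. Lengths are in m, angles in degrees, forces in N, time in s.
With the tool pointing down it reaches from about 0.4 to 0.825 m from the base axis. Payload 7 kg.
Tool frame: the origin (TCP) lies on the centre line of the jaws, within the pads' length; the fingertips stand 22 mm ahead of it and the grasp point (between the pads) lies 3 mm ahead of it (ctrl.finger_overhang is the distance from the TCP to the fingertips, in m); z points along the fingers, y is the line along which they close (so a half turn about z gives the same grasp; the last joint's range is limited). The gripper opens to 88 mm and grips with 3 to 60 N. Pads are 19 mm wide; open, the fingers measure 130 mm over their backs; the gripper's body (78 mm by 193 mm) begins 47 mm behind the grasp point.
Start: joints at [83.772, 20.546, 0.682, 0, -70.136, -16.507], TCP at [0.261, 0.623, 0.249] pointing down, gripper open.
Joint ranges: [-176.03, 176.03], [-82.01, 121.73], [-58.28, 71.71], [-173.87, 95.51], [-174.79, -0.11], [-173.66, 173.66]. Speed limits (degrees/s): [136.94, 136.94, 172.46, 180, 180, 180].

## Interface

Orientations are given as [roll, pitch, yaw] about the fixed x, y, z axes, in that order (R = Rz(yaw) Ry(pitch) Rx(roll)).
In Python, from plant import ctrl gives the robot as it stands. The module is installed in compiled form; this text tells all that it offers.
- The arm moves only by the shell command python3 -m creep 'ROWS'. ROWS is JSON, a list of rows, each an object with "grip": the closure, from 0 (fully open) to 1 (shut); "delta_pos": the shift along the tool's x, y, z scaled (see below), a list of three; "rotation": the turn, a rotation vector about the tool's x, y, z scaled (see below), a list of three. A call has 1 to 5 rows; each row is the pose to reach, as a shift and turn from the pose commanded when the call began, along the tool's axes at that moment; what a row does not reach only later rows make up. The controller multiplies each number of a shift by 10 cm and each number of a turn by pi/2 rad. A row lasts 1/10 s, in which the tool goes at most 50 mm and 8.59 degrees, less where a joint would pass 70% of its speed; a pose out of reach is approached as far as the arm can. A call with a number of a shift or a turn outside -1 to 1 is refused whole. A call with a gripper value outside its range is refused whole. The fingers move at their own pace and stop on an object; the grip force is fixed at half the most. Time passes only in rows, so rows that repeat a pose let the fingers close. It gives the time, the measured TCP pose, the force, the opening and the grip force at its end, in the units of the state.
- ctrl.get_obs(): the state, without advancing time (a new reading comes with each control period).
- ctrl.snapshot(name): name is "side" or "top" or "wrist"; returns a dict with "color" (400x640x3 uint8, red, green, blue), "intrinsics" (3x3 intrinsics, pixels), "R" (3x3) and "t" (3): a world point X has camera coordinates R X + t. Camera axes: x right, y down, z forward; pixel columns grow to the right and rows downward; lengths in m; the calibration is good to about 2 mm. A picture is of the moment at which its call begins. There is no depth.
- ctrl.close_job(): hands the job in; it is judged then, once.
The state is a dict: "clock": time; "joint_pos": joint angles; "qvel": joint speeds; "tau": joint torques, N m; "tool_pos": TCP position; "orientation": TCP orientation; "force": force on the tool from outside, world axes, zero at the start; "moment": the same for the moment, N m; "opening": finger opening in m; "gripper_force": force on a finger pad.
Only numpy, scipy, OpenCV 4.12 (cv2) and the standard library are available. Lean on these libraries where they do the work, as an engineer would, in place of code of your own. Each camera call takes 0.05 s, during which the arm holds its last target. There are 200 camera calls.

## Task

Get the bonded octagonal glass jewels cured: with the lamp still off, pull the carriage fully back to the stop at its left (loading) end, lay every octagonal jewel flat on its tray, each on the tray floor and not on another, and turn the meter's peak-pointer knob back against its zero stop. Only then, with the carriage still at the loading end, throw the lamp switch on (fully over, away from the robot), slide the carriage under the lamp all the way to its right-hand stop, and with it standing there switch the lamp fully off again. The jewels must still lie flat on the tray and the pointer at zero at the end; leave everything else on the table where it is.

Things in the scene. Friction and masses are not known exactly. Their poses are not given: they have to be found in the camera images.
- station: Lamp station, fixed: grey bed 200 x 450 x 8 mm, rails along y; end stops 20 mm high at y = +-220 mm. White lamp head overhangs the rails from a rear column (x = 95 to 135 mm): head x = -75 to +135, y = -40 to +40 mm, underside z = 80, top 140 mm. Origin: centre of the bed's underside; yaw 0: axes as the world's.
- carriage (a joint): Position of the aluminium carriage on the rails, m: 0 = against the left (station +y) loading stop, grows towards -y, 0.28 = against the right-hand stop. Cannot be lifted off. About 2 N of friction; stays where it is left. Tray 136 x 136 mm, inside 130 x 130 mm, rim 4 mm above its floor.
- tray_floor (a point): Centre of the carriage's tray floor, 21 mm above the table; axes as the station's; it lies at station y = 140 mm minus the carriage joint. The inside takes four jewels two by two, 33 mm either side of the centre in x and y.
- handle_top (a point): Centre of the top of the carriage's black upright post, 18 mm diameter, 54 mm tall, its top 75 mm above the table; it stands on a neck 142 mm in front (-x) of the tray's centre, clear of the lamp head.
- console: Meter console, fixed: grey box 220 (x) x 100 (y) x 40 mm. Origin: centre of its underside. Round white dial (92 mm diameter, top at z = 44 mm) centred at x = -55 mm; its scale starts with zero towards the console's +y, beside a small steel stop pin, and runs clockwise. The lamp switch stands at x = +62 mm.
- peak_pointer (a joint): Angle of the peak pointer and its reset knob, rad, clockwise seen from above: 0 = at the zero stop (pointer towards the console's +y), up to 4.2. Turn it counter-clockwise seen from above to reset it. Friction 0.04 N m; it stays where it is left.
- knob_top (a point): Centre of the top of the reset knob, on its vertical axis, 82 mm above the table. The grip is an upright black bar 12 mm thick, 44 mm long, 28 mm tall (54 to 82 mm above the table), along the pointer, on a 32 mm round hub. At joint 0 the bar lies along the console's y. The red pointer reaches 41 mm from the axis, under one end of the bar.
- lamp_switch (a joint): Angle of the lamp's toggle lever, rad: 0 = off, leaning 0.5 rad to the console's -x (towards the robot); 1.0 = on, leaning 0.5 rad to its +x. It stays where it is left (friction 0.06 N m).
- lamp_switch_tip (a point): Centre of the lever's black ball (26 mm diameter), 80 mm from the pivot; pivot at console x = +62, y = 0, z = 62 mm, axis along the console's y. Stem 10 mm thick; grey switch block round the pivot 70 (x) x 50 mm, its top 65 mm above the table.
- board: The brown board, fixed, 260 (x) x 220 (y) x 6 mm, on which the jewels lie at the start. Origin: centre of its underside.
- jewel1: Octagonal clear amber glass jewel, 40 mm across flats (43 across corners), 20 mm thick, 70 g, thin white glue line round its middle; starts flat on the board, or is absent (None). Origin: its very centre, 10 mm above what it lies on. At yaw 0 two of its eight flats face +x and -x (every 45 deg looks the same).
- jewel2: Octagonal clear amber glass jewel, 40 mm across flats (43 across corners), 20 mm thick, 70 g, thin white glue line round its middle; starts flat on the board, or is absent (None). Origin: its very centre, 10 mm above what it lies on. At yaw 0 two of its eight flats face +x and -x (every 45 deg looks the same).
- jewel3: Octagonal clear amber glass jewel, 40 mm across flats (43 across corners), 20 mm thick, 70 g, thin white glue line round its middle; starts flat on the board, or is absent (None). Origin: its very centre, 10 mm above what it lies on. At yaw 0 two of its eight flats face +x and -x (every 45 deg looks the same).
- jewel4: Octagonal clear amber glass jewel, 40 mm across flats (43 across corners), 20 mm thick, 70 g, thin white glue line round its middle; starts flat on the board, or is absent (None). Origin: its very centre, 10 mm above what it lies on. At yaw 0 two of its eight flats face +x and -x (every 45 deg looks the same).
- offcut1: Green glass strip 12 x 70 x 8 mm at the board's far edge, to be left alone. Origin: centre of its underside.
- offcut2: Green glass strip 12 x 55 x 8 mm at the board's far edge, to be left alone. Origin: centre of its underside.
- jar1: Lidded jar, 56 mm diameter, 55 mm tall, on the robot's side, left, to be left alone. Origin: centre of its underside.
- jar2: Lidded jar, 56 mm diameter, 55 mm tall, beyond the lamp, left, to be left alone. Origin: centre of its underside.
- jar3: Lidded jar, 56 mm diameter, 55 mm tall, beyond the lamp, right, to be left alone. Origin: centre of its underside.
- brush1: Brush, 200 mm long, lying on the robot's side, right, to be left alone. Origin: centre of its underside.
- came: Dark lead-came stick 110 x 10 x 10 mm, lying at the back right, to be left alone. Origin: centre of its underside.

How it is judged:
By the outcome, as a careful person would: the job done as asked, in the order asked, and still so for the second after the job is handed in, with the robot touching nothing.
Of jewel1, jewel2, jewel3, jewel4 only 2 to 4 are there at a start; the rules pass over those that are not, and their reading is None.
At some moment in a run one of jewel1, jewel2, jewel3, jewel4 may be knocked a few centimetres aside while the robot is not near it.
Once in a run the grip may slacken for a moment while it holds something.
It also fails if it takes over 210 s, if anything falls off the work surface, if the arm or the gripper's body presses on something with over 40 N, if the wrist force passes 120 N, or if a joint passes its speed limit or range.

## Working session

There is one attempt and no reset: what is moved stays moved. The work goes in short steps, Python scripts to look and compute and a shell command to move; the robot and the scene stay as the last step left them, time stands still between calls to the robot, and variables do not carry over. Pictures are saved under pics/ and viewed, at most 14 in all, crops included, and the job is handed in when it is done.

```bash
mkdir -p pics
cat > h.py <<'E'
import numpy as np, cv2
from plant import ctrl
from scipy.spatial.transform import Rotation as Ro
def snap(n,f=None):
    s=ctrl.snapshot(n)
    if f: cv2.imwrite(f'pics/{f}.png',s['color'][:,:,::-1])
    return s
def ray(s,uv,z):
    K,R,t=map(np.array,(s['intrinsics'],s['R'],s['t']))
    d=R.T@np.linalg.solve(K,[uv[0],uv[1],1]); c=-R.T@t
    return c+d*(z-c[2])/d[2]
def proj(s,X):
    K,R,t=map(np.array,(s['intrinsics'],s['R'],s['t']))
    p=K@(R@np.array(X)+t); return p[:2]/p[2]
E
python3 - <<'E'
from h import *
for n in('top','side','wrist'):
    s=snap(n,n+'0'); print(n,-np.array(s['R']).T@np.array(s['t']),np.round(s['R'],2).tolist(),s['intrinsics'][0][0])
print(ctrl.get_obs())
E
```

```text
top [0.3882003  0.02104411 1.15901577] [[0.01, -1.0, 0.02], [-0.99, -0.02, -0.11], [0.11, -0.02, -0.99]] 460.1353605272255
side [0.37943441 0.64820774 0.89036587] [[-0.97, -0.23, 0.01], [-0.18, 0.74, -0.64], [0.14, -0.63, -0.77]] 402.36773530982856
wrist [0.33838097 0.58982823 0.38368451] [[-0.39, -0.92, 0.0], [-0.88, 0.37, 0.31], [-0.28, 0.12, -0.95]] 281.0078126577078
{'clock': 0.15, 'joint_pos': array([ 8.37712763e+01,  2.05812488e+01,  6.46930717e-01, -1.55719388e-02,
       -7.01375934e+01, -1.65069456e+01]), 'qvel': array([-0.02595428, -0.07491783,  0.23831218,  0.16374168,  0.02443226,
       -0.00712791]), 'tau': array([-4.10692628e-04, -5.83273602e+01,  2.93286645e+01,  7.00133532e+00,
        8.70171032e-03, -1.20089085e-04]), 'tool_pos': array([0.26075816, 0.62222348, 0.24785192]), 'orientation': array([ 1.79926892e+02, -6.39690736e-03, -2.27409651e+01]), 'force': array([-0.38293402, -0.63774251, -0.70544357]), 'moment': array([-0.00232628,  0.04084259, -0.00013027]), 'gripper_force': 0.0, 'opening': 0.0876990592937479}
```

View pics/top0.png

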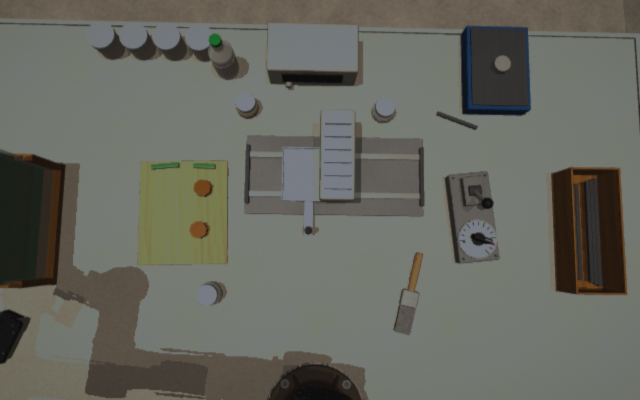

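View pics/side0.png

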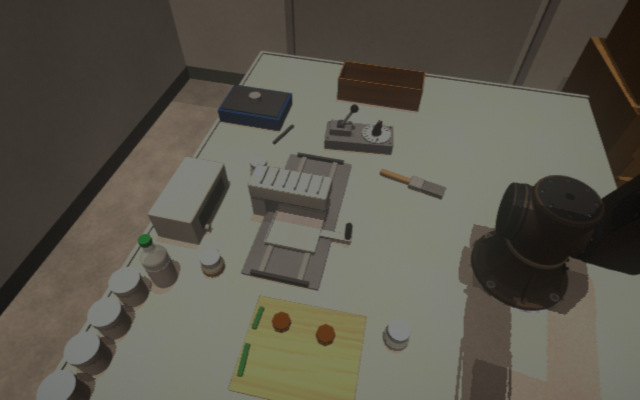

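Two jewels are on the board, at top-view pixels (203,188) and (199,230). The carriage is partly under the lamp with its post at (308,230). The knob is at (480,239) with its pointer roughly to the right, and the switch ball is at (487,203), off.

Run:
```python
from h import *
S={n:snap(n) for n in('top','side')}
for n,s in S.items():
    hsv=cv2.cvtColor(s['color'],cv2.COLOR_RGB2HSV)
    m=cv2.inRange(hsv,(3,130,60),(18,255,255))
    k,l,st,c=cv2.connectedComponentsWithStats(m)
    for i in range(1,k):
        if st[i,4]>60: print(n,'or',c[i].round(1),st[i],ray(s,c[i],.016).round(4))
s=S['top']
for nm,uv,z in [('handle',(308.5,230.5),.075),('ball',(487,203),.132),('st_bl',(245.5,214),.008),('st_tl',(247,136),.008),('st_tr',(423,139),.008),('st_br',(423,216),.008),('con',(448,175),.04),('con',(486,172),.04),('con',(498,260),.04),('con',(458,262),.04)]:
    print(nm,ray(s,uv,z).round(4))
im=s['color'][:,:,::-1]
a=cv2.resize(im[160:275,435:510],None,fx=5,fy=5,interpolation=2)
b=cv2.resize(im[125:245,235:320],None,fx=4.8,fy=4.8,interpolation=2)
a=cv2.copyMakeBorder(a,0,max(0,576-a.shape[0]),0,0,0);b=b[:576]
a=a[:576]
cv2.imwrite('pics/crop1.png',np.hstack([a,b])[:, :800])
t=S['side']['color'][85:165,310:405,::-1]
cv2.imwrite('pics/crop2.png',cv2.resize(t,None,fx=7,fy=7,interpolation=2))
```

```text
top or [589.8 229.8] [ 571  168   56  127 1168] [ 0.4523 -0.6833  0.016 ]
top or [ 52.5 225. ] [ 46 171  14 107 713] [0.4443 0.6526 0.016 ]
top or [202.  187.3] [194 180  18  16 226] [0.5438 0.2907 0.016 ]
top or [198.1 229.3] [190 221  18  17 230] [0.4391 0.2961 0.016 ]
top or [414.8 270.9] [409 254  13  37 212] [ 0.3441 -0.2406  0.016 ]
side or [614.2  71.9] [591  37  49  78 518] [-0.4418 -1.0242  0.016 ]
side or [376.9  82.8] [339  77  83  13 133] [ 0.4679 -0.7124  0.016 ]
side or [280.7 320.4] [272 312  19  18 256] [0.546  0.2884 0.016 ]
side or [325.1 333.4] [316 324  19  22 279] [0.4408 0.2944 0.016 ]
handle [0.4374 0.0234 0.075 ]
ball [ 0.5028 -0.3793  0.132 ]
st_bl [0.4793 0.1817 0.008 ]
st_tl [0.6786 0.184  0.008 ]
st_tr [ 0.6792 -0.2664  0.008 ]
st_br [ 0.4811 -0.2643  0.008 ]
con [ 0.5813 -0.3196  0.04  ]
con [ 0.5905 -0.4146  0.04  ]
con [ 0.374  -0.4387  0.04  ]
con [ 0.3679 -0.3406  0.04  ]
```

View pics/crop1.png

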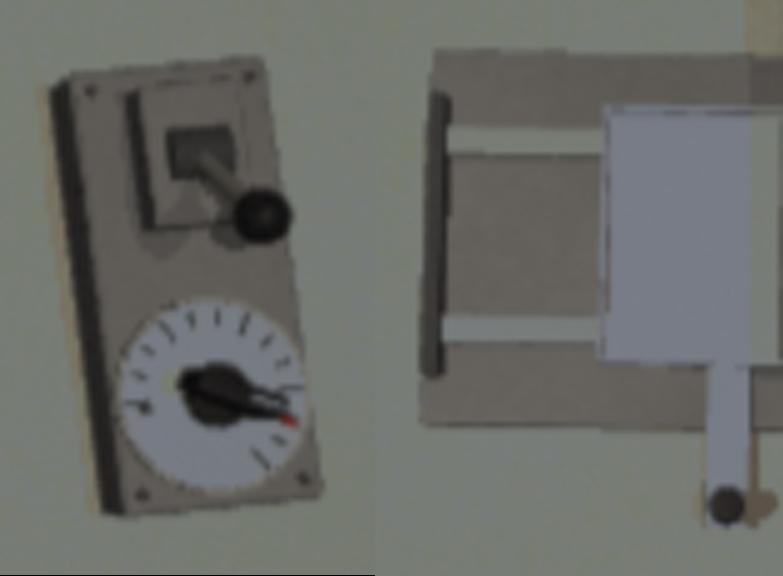

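View pics/crop2.png

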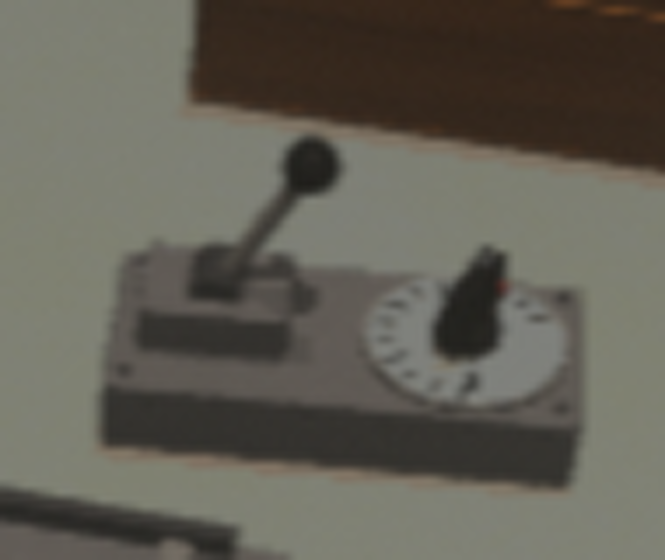

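The crop shows the console yawed about 6°, with dial zero at left (145,407) and the red pointer tip at (289,421), so roughly 3.3 rad. The lever is off and leans toward the robot. The tray is empty.

Next I work out the numbers for moving to the post.

```bash
cat > plan.py <<'E'
# usage: plan.py x y z [yaw]  -> tool-frame shift (units of 0.1 m) and turn (units of 90 deg)
import sys
from h import *
def plan(x,y,z,yaw=None):
    o=ctrl.get_obs(); R=Ro.from_euler('xyz',o['orientation'],degrees=True)
    y0=o['orientation'][2]; Rt=Ro.from_euler('xyz',[180,0,y0 if yaw is None else yaw],degrees=True)
    d=np.array([x,y,z])-o['tool_pos']
    print('now',np.round(o['tool_pos'],4),np.round(o['orientation'],2),'t',round(o['clock'],2),'F',np.round(o['force'],1),'q6',round(o['joint_pos'][5],1))
    print('turn',((R.inv()*Rt).as_rotvec()/(np.pi/2)).round(3),'shift now-axes',(R.inv().apply(d)*10).round(3),'turned-axes',(Rt.inv().apply(d)*10).round(3))
if __name__=='__main__': plan(*map(float,sys.argv[1:]))
E
python3 plan.py .437 .0234 .25 0
python3 - <<'E'
from h import *
s=snap('top')
c=ray(s,(477.6,239),.044); t=ray(s,(435+289/5,160+421/5),.05); z=ray(s,(435+145/5,160+407/5),.044)
print(c,t,z)
d=(t-c);dz=z-c; print(np.degrees(np.arctan2(d[1],d[0])),np.degrees(np.arctan2(dz[1],dz[0])))
E
```

```text
now [0.2608 0.6224 0.2481] [ 1.7996e+02 -1.0000e-02 -2.2740e+01] t 0.25 F [ 0.1 -0.4 -0.4] q6 -16.5
turn [ 0.     0.    -0.253] shift now-axes [ 3.94   4.843 -0.015] turned-axes [ 1.762  5.99  -0.019]
[ 0.42412124 -0.38835875  0.044     ] [ 0.41190335 -0.42291277  0.05      ] [ 0.41782325 -0.35492149  0.044     ]
-109.47298687323077 100.66683021553064
```

```bash
python3 -m creep '[{"grip":0,"delta_pos":[0,0,0],"rotation":[0,0,-0.127]},{"grip":0,"delta_pos":[0,0,0],"rotation":[0,0,-0.253]},{"grip":0,"delta_pos":[0,0,0],"rotation":[0,0,-0.253]},{"grip":0,"delta_pos":[0,0,0],"rotation":[0,0,-0.253]}]'
for i in 1 2 3 4 5 6; do python3 -m creep '[{"grip":0,"delta_pos":[0.29,0.99,0],"rotation":[0,0,0]},{"grip":0,"delta_pos":[0.29,0.99,0],"rotation":[0,0,0]},{"grip":0,"delta_pos":[0.29,0.99,0],"rotation":[0,0,0]}]' | tail -1; done
python3 plan.py .437 .0234 .07 0
python3 - <<'E'
from h import *
s=snap('wrist','w1'); print(proj(s,[.437,.0234,.075]))
E
```

```text
clock: 0.7
tool_pos: [0.2608, 0.6225, 0.2485]
orientation: [180.0, 0.0, 0.1]
force: [-0.1, -0.6, 0.3]
opening: 0.0874
gripper_force: 0.0
gripper_force: 0.0
gripper_force: 0.0
gripper_force: 0.0
gripper_force: 0.0
gripper_force: 0.0
gripper_force: 0.0
now [0.4361 0.0253 0.2486] [179.97   0.    -0.36] t 2.5 F [-0.3  0.4 -0.8] q6 60.2
turn [ 0.     0.    -0.004] shift now-axes [0.009 0.018 1.786] turned-axes [0.009 0.019 1.786]
[320.01144707 186.14544412]
```

View pics/w1.png

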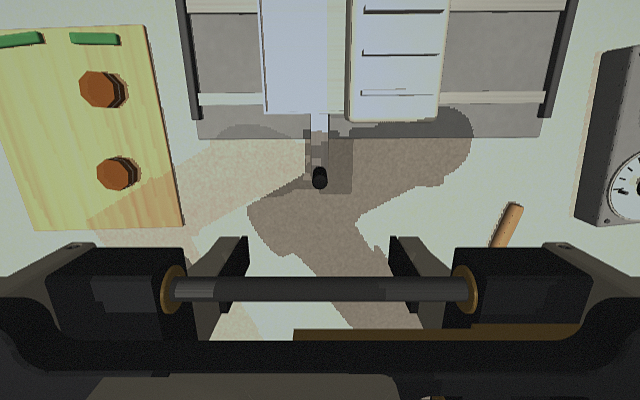

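The wrist picture shows the post at (320,178), both jewels at (102,90) and (117,173), the tray empty and the lamp head. I'll measure the post top and the jewels by mask.

Run:
```python
from h import *
w=snap('wrist'); t=snap('top')
for n,s,(r0,r1,c0,c1),z in (('w',w,(160,200,300,340),.05),('t',t,(222,240,298,318),.075)):
    g=cv2.cvtColor(s['color'],cv2.COLOR_RGB2GRAY)[r0:r1,c0:c1]; m=(g<45).astype('uint8')
    k,l,st,c=cv2.connectedComponentsWithStats(m); i=1+np.argmax(st[1:,4])
    x,y,ww,h,a=st[i]; print(n,st[i],c[i]+[c0,r0])
    print(' bottom',ray(w,(c[i][0]+c0,r0+y+h),.075) if n=='w' else ray(s,c[i]+[c0,r0],.07), 'top end z.021',ray(w,(c[i][0]+c0,r0+y),.021) if n=='w' else '')
hsv=cv2.cvtColor(w['color'],cv2.COLOR_RGB2HSV)
m=cv2.inRange(hsv,(3,130,60),(18,255,255))
k,l,st,c=cv2.connectedComponentsWithStats(m)
for i in range(1,k):
    if st[i,4]>300: print(c[i].round(1),st[i],ray(w,c[i],.016).round(4),ray(w,c[i],.026).round(4))
```

```text
w [ 13   6  16  24 284] [320.3943662  177.73239437]
 bottom [0.43229949 0.02440275 0.075     ] top end z.021 [0.44960908 0.02398133 0.021     ]
t [18 16  1  2  2] [316.  238.5]
 bottom [0.41896846 0.00539384 0.07      ] top end z.021 
[97.5 88.8] [  80   71   36   37 1004] [0.5458 0.296  0.016 ] [0.5451 0.2887 0.026 ]
[113.2 174.4] [ 98 159  31  32 760] [0.439  0.3014 0.016 ] [0.4412 0.2939 0.026 ]
```

```bash
python3 -m creep '[{"grip":0,"delta_pos":[0.04,0.015,0.5],"rotation":[0,0,0]},{"grip":0,"delta_pos":[0.04,0.015,0.9],"rotation":[0,0,0]},{"grip":0,"delta_pos":[0.04,0.015,0.9],"rotation":[0,0,0]}]'|grep pos
python3 -m creep '[{"grip":0,"delta_pos":[0,0,0.4],"rotation":[0,0,0]},{"grip":0,"delta_pos":[0,0,0.89],"rotation":[0,0,0]},{"grip":0,"delta_pos":[0,0,0.89],"rotation":[0,0,0]}]'|grep -E 'pos|force'
for i in 1 2; do python3 -m creep '[{"grip":1,"delta_pos":[0,0,0],"rotation":[0,0,0]},{"grip":1,"delta_pos":[0,0,0],"rotation":[0,0,0]},{"grip":1,"delta_pos":[0,0,0],"rotation":[0,0,0]},{"grip":1,"delta_pos":[0,0,0],"rotation":[0,0,0]},{"grip":1,"delta_pos":[0,0,0],"rotation":[0,0,0]}]'; done
```

```text
tool_pos: [0.436, 0.0274, 0.1545]
tool_pos: [0.4368, 0.0272, 0.0667]
force: [-0.7, -1.2, 0.5]
gripper_force: 0.0
clock: 3.75
tool_pos: [0.4397, 0.0274, 0.0707]
orientation: [-179.9, -0.1, 0.0]
force: [0.1, 0.8, 0.1]
opening: 0.0531
gripper_force: 0.0
clock: 4.25
tool_pos: [0.4392, 0.0269, 0.0695]
orientation: [180.0, 0.0, 0.0]
force: [0.3, -1.8, 1.3]
opening: 0.0172
gripper_force: 30.0
```

```bash
python3 -m creep '[{"grip":1,"delta_pos":[0,-0.08,0],"rotation":[0,0,0]},{"grip":1,"delta_pos":[0,-0.2,0],"rotation":[0,0,0]},{"grip":1,"delta_pos":[0,-0.35,0],"rotation":[0,0,0]},{"grip":1,"delta_pos":[0,-0.5,0],"rotation":[0,0,0]},{"grip":1,"delta_pos":[0,-0.6,0],"rotation":[0,0,0]}]'|grep -E 'pos|force'
python3 -m creep '[{"grip":1,"delta_pos":[0,-0.04,0],"rotation":[0,0,0]},{"grip":1,"delta_pos":[0,-0.08,0],"rotation":[0,0,0]},{"grip":1,"delta_pos":[0,-0.11,0],"rotation":[0,0,0]},{"grip":1,"delta_pos":[0,-0.14,0],"rotation":[0,0,0]},{"grip":1,"delta_pos":[0,-0.14,0],"rotation":[0,0,0]}]'
python3 plan.py .44 .1 .07 0
```

```text
tool_pos: [0.4392, 0.0884, 0.0695]
force: [1.5, -2.8, -0.0]
gripper_force: 30.0
clock: 5.25
tool_pos: [0.4391, 0.0996, 0.0695]
orientation: [179.8, 0.0, 0.0]
force: [6.4, -11.8, -0.9]
opening: 0.0174
gripper_force: 30.0
now [0.4391 0.0996 0.0695] [1.7985e+02 5.0000e-02 5.0000e-02] t 5.25 F [  6.4 -11.8  -0.9] q6 51.9
turn [0.002 0.001 0.001] shift now-axes [ 0.009 -0.004 -0.005] turned-axes [ 0.009 -0.004 -0.005]
```

```bash
python3 -m creep '[{"grip":1,"delta_pos":[0,-0.02,0],"rotation":[0,0,0]},{"grip":1,"delta_pos":[0,-0.02,0],"rotation":[0,0,0]},{"grip":1,"delta_pos":[0,-0.02,0],"rotation":[0,0,0]}]'|grep -E 'pos|force'
python3 -m creep '[{"grip":1,"delta_pos":[0,0.025,0],"rotation":[0,0,0]},{"grip":0.4,"delta_pos":[0,0.02,0],"rotation":[0,0,0]},{"grip":0.4,"delta_pos":[0,0.02,0],"rotation":[0,0,0]},{"grip":0.4,"delta_pos":[0,0.02,0],"rotation":[0,0,0]},{"grip":0.4,"delta_pos":[0,0.02,0],"rotation":[0,0,0]}]'|grep -E 'pos|open|force'
for i in 1 2; do python3 -m creep '[{"grip":0.4,"delta_pos":[0,0,-0.4],"rotation":[0,0,0]},{"grip":0.4,"delta_pos":[0,0,-0.9],"rotation":[0,0,0]},{"grip":0.4,"delta_pos":[0,0,-0.9],"rotation":[0,0,0]},{"grip":0.4,"delta_pos":[0,0,-0.9],"rotation":[0,0,0]}]'|grep -E pos; done
python3 plan.py .50 .295 .25 -90
python3 - <<'E'
from h import *
s=snap('wrist','w2')
t=snap('top')
g=t['color'].astype(int)
# tray: bright bluish region
hsv=cv2.cvtColor(s['color'],cv2.COLOR_RGB2HSV)
for n,q in(('w',s),('t',t)):
    h=cv2.cvtColor(q['color'],cv2.COLOR_RGB2HSV); m=cv2.inRange(h,(3,130,60),(18,255,255))
    k,l,st,c=cv2.connectedComponentsWithStats(m)
    for i in range(1,k):
        if 150<st[i,4]<1500: print(n,c[i].round(1),st[i],ray(q,c[i],.02).round(4))
E
```

```text
tool_pos: [0.439, 0.0999, 0.0695]
force: [12.7, -21.8, -0.3]
gripper_force: 30.0
tool_pos: [0.4392, 0.1015, 0.0696]
force: [-0.0, -0.8, -0.2]
opening: 0.0436
gripper_force: 0.0
tool_pos: [0.4397, 0.1019, 0.1608]
tool_pos: [0.4391, 0.1014, 0.2494]
now [0.4391 0.1014 0.2494] [-1.7995e+02 -1.0000e-02  3.0000e-02] t 6.85 F [-0.6  0.4 -1.1] q6 51.9
turn [-0.001  0.     1.   ] shift now-axes [ 0.61  -1.935 -0.004] turned-axes [-1.936 -0.609 -0.006]
w [162.3  90.4] [145  73  35  36 988] [0.5453 0.2913 0.02  ]
w [171.8 175.5] [156 160  32  32 760] [0.4397 0.2967 0.02  ]
t [589.7 231.8] [ 570  168   57  127 1401] [ 0.4469 -0.6802  0.02  ]
t [ 52.6 224. ] [ 45 170  16 108 805] [0.4467 0.6503 0.02  ]
t [414.8 271. ] [409 254  13  37 213] [ 0.3442 -0.2397  0.02  ]
```

View pics/w2.png

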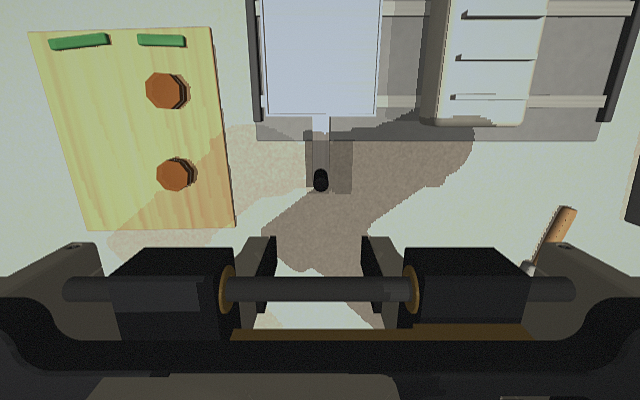

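The carriage stands against the left stop, post at (320,180), and the tray is empty. The jewels are at (162,90) and (172,175). Next I turn to yaw -90 and go above the jewels.

```bash
for i in 1 2 3; do python3 -m creep '[{"grip":0.3,"delta_pos":[0,0,0],"rotation":[0,0,0.09]},{"grip":0.3,"delta_pos":[0,0,0],"rotation":[0,0,0.18]},{"grip":0.3,"delta_pos":[0,0,0],"rotation":[0,0,0.27]},{"grip":0.3,"delta_pos":[0,0,0],"rotation":[0,0,0.333]},{"grip":0.3,"delta_pos":[0,0,0],"rotation":[0,0,0.333]}]'|grep -E 'orient'; done
for i in 1 2 3; do python3 -m creep '[{"grip":0.3,"delta_pos":[-0.9,-0.1,0],"rotation":[0,0,0]},{"grip":0.3,"delta_pos":[-0.9,-0.1,0],"rotation":[0,0,0]},{"grip":0.3,"delta_pos":[-0.9,-0.1,0],"rotation":[0,0,0]},{"grip":0.3,"delta_pos":[-0.9,-0.1,0],"rotation":[0,0,0]}]'|grep -E pos; done
cat > jw.py <<'E'
from h import *
def jewels(name='wrist',f=None):
    s=snap(name,f); h=cv2.cvtColor(s['color'],cv2.COLOR_RGB2HSV); m=cv2.inRange(h,(3,130,60),(18,255,255))
    # outlines lie between bottom (z .006) and top (.026); the lit top face is the brighter part
    k,l,st,c=cv2.connectedComponentsWithStats(m)
    for i in range(1,k):
        if st[i,4]<300 or st[i,4]>6000: continue
        mi=(l==i); v=h[...,2]; th=np.percentile(v[mi],60)*0.85
        top=(mi&(v>th)).astype('uint8'); top=cv2.morphologyEx(top,cv2.MORPH_OPEN,np.ones((3,3)))
        cn=max(cv2.findContours(top,0,1)[0],key=cv2.contourArea)
        W=np.array([ray(s,p[0],.026)[:2] for p in cv2.convexHull(cn)])
        ctr=cv2.moments((W*1e5).astype(np.int32)); ctr=np.array([ctr['m10'],ctr['m01']])/ctr['m00']/1e5
        an=np.radians(np.arange(0,180,1)); wd=[np.ptp(W@[np.cos(a),np.sin(a)]) for a in an]
        sc=[np.mean([wd[(j+d)%180] for d in(0,45,90,135)]) for j in range(45)]
        print('centre',ctr.round(4),'flat angle mod45',int(np.argmin(sc)),'width',np.round([min(sc),max(sc)],4),st[i,:4])
if __name__=='__main__':
    import sys; jewels(*sys.argv[1:])
E
python3 jw.py wrist w3; python3 plan.py .50 .295 .25 -90
```

```text
orientation: [179.8, 0.1, -30.0]
orientation: [179.9, -0.0, -59.8]
orientation: [179.9, -0.0, -89.7]
tool_pos: [0.4487, 0.1918, 0.2487]
tool_pos: [0.4585, 0.2808, 0.2489]
tool_pos: [0.4684, 0.3703, 0.249]
centre [0.5446 0.2888] flat angle mod45 40 width [0.0396 0.0419] [241  93  33  36]
centre [0.4403 0.2942] flat angle mod45 33 width [0.0398 0.042 ] [325  98  35  36]
now [0.4684 0.3698 0.2493] [ 1.7996e+02 -5.0000e-02 -8.9840e+01] t 9.7 F [ 0.3 -0.7  0.3] q6 -56.9
turn [ 0.    -0.001  0.002] shift now-axes [ 0.749 -0.314 -0.006] turned-axes [ 0.748 -0.316 -0.007]
```

View pics/w3.png

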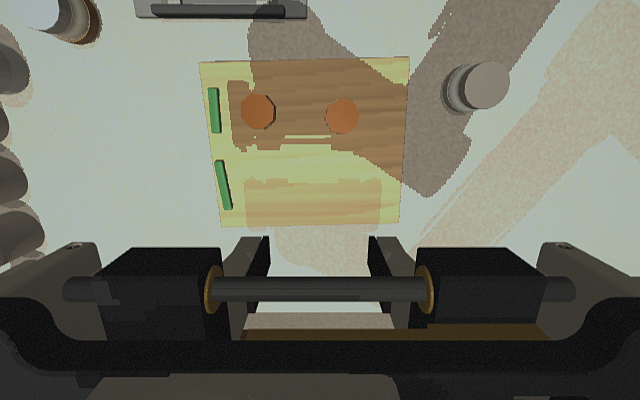

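The wrist view shows the jewels at (258,111) and (343,116), with the offcuts at (215,110) and (224,185) near the first jewel. I'll check the offcut clearance.

```bash
python3 - <<'E'
from h import *
s=snap('wrist'); h=cv2.cvtColor(s['color'],cv2.COLOR_RGB2HSV); m=cv2.inRange(h,(40,80,40),(85,255,255))
for c in cv2.findContours(m,0,2)[0]:
    if cv2.contourArea(c)>100: print(np.array([ray(s,p,.014)[:2] for p in cv2.boxPoints(cv2.minAreaRect(c))]).round(4).tolist())
E
python3 plan.py .5446 .289 .12 -95
```

```text
[[0.6091, 0.3522], [0.5966, 0.3497], [0.5899, 0.4191], [0.6031, 0.4219]]
[[0.6065, 0.2616], [0.5942, 0.2605], [0.5948, 0.3152], [0.6077, 0.3163]]
now [0.4685 0.3696 0.2496] [ 1.7998e+02 -2.0000e-02 -8.9880e+01] t 9.75 F [-0.1  0.3  0. ] q6 -56.9
turn [ 0.    -0.     0.057] shift now-axes [ 0.807 -0.759  1.296] turned-axes [ 0.736 -0.828  1.296]
```

```bash
python3 -m creep '[{"grip":0.35,"delta_pos":[0,0,0],"rotation":[0,0,-0.09]},{"grip":0.35,"delta_pos":[0,0,0],"rotation":[0,0,-0.18]},{"grip":0.35,"delta_pos":[0,0,0],"rotation":[0,0,-0.27]},{"grip":0.35,"delta_pos":[0,0,0],"rotation":[0,0,-0.36]},{"grip":0.35,"delta_pos":[0,0,0],"rotation":[0,0,-0.443]}]'|grep -E 'orient'
python3 -m creep '[{"grip":0.35,"delta_pos":[0,0,0],"rotation":[0,0,0]},{"grip":0.35,"delta_pos":[0,0,0],"rotation":[0,0,0]}]'|grep open
python3 plan.py .5446 .289 .12 -50
```

```text
orientation: [-180.0, 0.0, -49.7]
opening: 0.0568
now [0.4687 0.3702 0.25  ] [-1.7997e+02  1.0000e-02 -5.0260e+01] t 10.45 F [-0.4 -0.1  1.1] q6 -17.3
turn [-0.     0.    -0.003] shift now-axes [ 1.11  -0.064  1.3  ] turned-axes [ 1.11 -0.06  1.3 ]
```

```bash
python3 -m creep '[{"grip":0.35,"delta_pos":[0.37,-0.02,0.43],"rotation":[0,0,0]},{"grip":0.35,"delta_pos":[0.74,-0.04,0.87],"rotation":[0,0,0]},{"grip":0.35,"delta_pos":[0.74,-0.04,0.87],"rotation":[0,0,0]}]'|grep pos
python3 -m creep '[{"grip":0.35,"delta_pos":[0.37,-0.02,0.43],"rotation":[0,0,0]},{"grip":0.35,"delta_pos":[0.37,-0.02,0.43],"rotation":[0,0,0]},{"grip":0.35,"delta_pos":[0.37,-0.02,0.43],"rotation":[0,0,0]},{"grip":0.35,"delta_pos":[0.37,-0.02,0.43],"rotation":[0,0,0]}]'|grep pos
python3 plan.py .5446 .289 .031 -50
python3 jw.py wrist w4
```

```text
tool_pos: [0.5186, 0.3134, 0.1586]
tool_pos: [0.5451, 0.2907, 0.1208]
now [0.5451 0.2907 0.1208] [-1.799e+02 -1.000e-02 -5.006e+01] t 11.15 F [ 0.3 -0.2  0.3] q6 -6.3
turn [-0.001 -0.    -0.001] shift now-axes [0.01  0.016 0.898] turned-axes [0.01  0.014 0.898]
centre [0.5445 0.2889] flat angle mod45 40 width [0.0394 0.0422] [298 187  47  44]
```

View pics/w4.png

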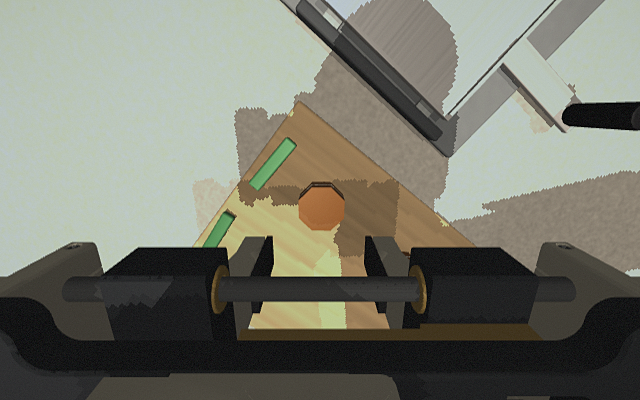

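The jewel sits centred between the jaws at (321,209), and the offcut at (273,163) is clear. I descend and grip.

```bash
python3 -m creep '[{"grip":0.35,"delta_pos":[0.01,0.015,0.3],"rotation":[0,0,0]},{"grip":0.35,"delta_pos":[0.01,0.015,0.6],"rotation":[0,0,0]},{"grip":0.35,"delta_pos":[0.01,0.015,0.8],"rotation":[0,0,0]},{"grip":0.35,"delta_pos":[0.01,0.015,0.9],"rotation":[0,0,0]},{"grip":0.35,"delta_pos":[0.01,0.015,0.9],"rotation":[0,0,0]}]'|grep -E 'pos|force'
python3 -m creep '[{"grip":0.35,"delta_pos":[0,0,0],"rotation":[0,0,0]},{"grip":1,"delta_pos":[0,0,0],"rotation":[0,0,0]},{"grip":1,"delta_pos":[0,0,0],"rotation":[0,0,0]},{"grip":1,"delta_pos":[0,0,0],"rotation":[0,0,0]},{"grip":1,"delta_pos":[0,0,0],"rotation":[0,0,0]}]'
python3 -m creep '[{"grip":1,"delta_pos":[0,0,0],"rotation":[0,0,0]},{"grip":1,"delta_pos":[0,0,-0.1],"rotation":[0,0,0]},{"grip":1,"delta_pos":[0,0,-0.3],"rotation":[0,0,0]},{"grip":1,"delta_pos":[0,0,-0.6],"rotation":[0,0,0]},{"grip":1,"delta_pos":[0,0,-0.8],"rotation":[0,0,0]}]'
python3 plan.py .58 .1345 .12 -90
```

```text
tool_pos: [0.544, 0.2891, 0.0299]
force: [0.0, -0.2, 0.6]
gripper_force: 0.0
clock: 12.2
tool_pos: [0.5443, 0.2885, 0.0303]
orientation: [-179.9, 0.0, -50.0]
force: [-1.5, -0.3, 6.1]
opening: 0.0396
gripper_force: 30.0
clock: 12.7
tool_pos: [0.5445, 0.2885, 0.1117]
orientation: [-179.9, -0.0, -50.0]
force: [1.4, 0.5, -0.9]
opening: 0.0394
gripper_force: 30.0
now [0.5445 0.2885 0.1117] [-1.7993e+02 -1.0000e-02 -4.9990e+01] t 12.7 F [ 1.4  0.5 -0.9] q6 -6.1
turn [-0.001  0.     0.445] shift now-axes [ 1.408  0.718 -0.083] turned-axes [ 1.54  -0.355 -0.083]
```

```bash
python3 -m creep '[{"grip":1,"delta_pos":[0,0,0],"rotation":[0,0,0.09]},{"grip":1,"delta_pos":[0,0,0],"rotation":[0,0,0.18]},{"grip":1,"delta_pos":[0,0,0],"rotation":[0,0,0.27]},{"grip":1,"delta_pos":[0,0,0],"rotation":[0,0,0.36]},{"grip":1,"delta_pos":[0,0,0],"rotation":[0,0,0.445]}]'|grep -E 'orient|open'
for i in 1 2; do python3 -m creep '[{"grip":1,"delta_pos":[0.15,-0.04,0],"rotation":[0,0,0]},{"grip":1,"delta_pos":[0.4,-0.09,0],"rotation":[0,0,0]},{"grip":1,"delta_pos":[0.65,-0.15,0],"rotation":[0,0,0]},{"grip":1,"delta_pos":[0.77,-0.18,0],"rotation":[0,0,0]},{"grip":1,"delta_pos":[0.77,-0.18,0],"rotation":[0,0,0]}]'|grep -E 'pos|open'; done
python3 -m creep '[{"grip":1,"delta_pos":[0,0,0],"rotation":[0,0,0]},{"grip":1,"delta_pos":[0,0,0],"rotation":[0,0,0]}]'|grep -E 'open'
python3 plan.py .58 .1345 .046 -90
python3 - <<'E'
from h import *
s=snap('wrist','w5'); snap('side','s5')
E
```

```text
orientation: [180.0, 0.0, -90.4]
opening: 0.0397
tool_pos: [0.5622, 0.2093, 0.1098]
opening: 0.0397
tool_pos: [0.5802, 0.1329, 0.1096]
opening: 0.0396
opening: 0.0396
now [0.5799 0.1349 0.1096] [-1.7999e+02  1.0000e-02 -9.0010e+01] t 14.4 F [ 0.4  0.  -1.7] q6 -31.9
turn [-0.  0. -0.] shift now-axes [ 0.004 -0.001  0.636] turned-axes [ 0.004 -0.001  0.636]
```

View pics/w5.png

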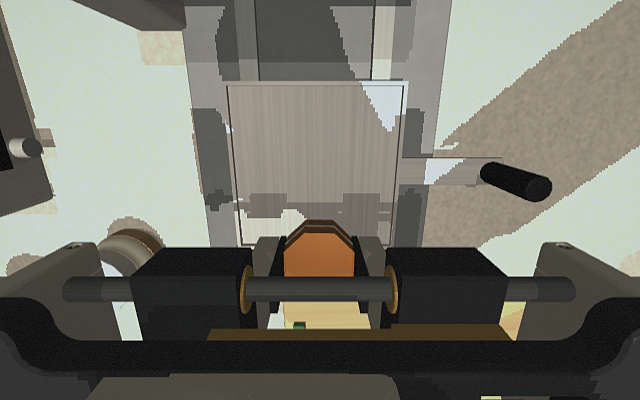

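Run:
```python
from h import *
s=snap('wrist')
for p in((227,85),(407,82),(240,244),(398,244)): print(ray(s,p,.025).round(4))
```

```text
[0.6471 0.0344 0.025 ]
[0.5162 0.0324 0.025 ]
[0.6487 0.1627 0.025 ]
[0.5114 0.1627 0.025 ]
```

```bash
python3 -m creep '[{"grip":1,"delta_pos":[0.01,0,0.15],"rotation":[0,0,0]},{"grip":1,"delta_pos":[0.01,0,0.35],"rotation":[0,0,0]},{"grip":1,"delta_pos":[0.01,0,0.5],"rotation":[0,0,0]},{"grip":1,"delta_pos":[0.01,0,0.6],"rotation":[0,0,0]},{"grip":1,"delta_pos":[0.01,0,0.635],"rotation":[0,0,0]}]'|grep -E 'pos|open'
python3 -m creep '[{"grip":1,"delta_pos":[0,0,0],"rotation":[0,0,0]},{"grip":1,"delta_pos":[0,0,0],"rotation":[0,0,0]},{"grip":1,"delta_pos":[0,0,0],"rotation":[0,0,0]}]'|grep -E 'pos|force|open'
python3 -m creep '[{"grip":0.4,"delta_pos":[0,0,0],"rotation":[0,0,0]},{"grip":0.4,"delta_pos":[0,0,0],"rotation":[0,0,0]},{"grip":0.4,"delta_pos":[0,0,0],"rotation":[0,0,0]},{"grip":0.4,"delta_pos":[0,0,-0.3],"rotation":[0,0,0]},{"grip":0.4,"delta_pos":[0,0,-0.7],"rotation":[0,0,0]}]'|grep -E 'pos|force|open'
python3 -m creep '[{"grip":0.35,"delta_pos":[-0.3,0.5,-0.3],"rotation":[0,0,0]},{"grip":0.35,"delta_pos":[-0.6,0.7,-0.3],"rotation":[0,0,0]},{"grip":0.35,"delta_pos":[-0.9,0.7,-0.3],"rotation":[0,0,0]},{"grip":0.35,"delta_pos":[-0.9,0.7,-0.3],"rotation":[0,0,0]}]'|grep -E 'pos|open'
python3 jw.py wrist w6;python3 jw.py side s6; python3 plan.py .4403 .2942 .12 -102
```

```text
tool_pos: [0.5792, 0.1333, 0.0452]
opening: 0.0399
tool_pos: [0.5803, 0.1336, 0.0466]
force: [-0.2, 0.3, -0.5]
opening: 0.0396
gripper_force: 30.0
tool_pos: [0.5785, 0.1325, 0.1148]
force: [1.3, 0.6, 0.8]
opening: 0.0524
gripper_force: 0.0
tool_pos: [0.51, 0.2266, 0.1473]
opening: 0.0572
centre [0.585  0.1332] flat angle mod45 0 width [0.0417 0.0445] [208  71  51  52]
centre [ 0.4344 -0.8025] flat angle mod45 6 width [0.0649 0.0679] [344  61  81  19]
centre [-0.4301 -0.7581] flat angle mod45 37 width [0.2664 0.2762] [618  79  22  79]
centre [0.4402 0.2953] flat angle mod45 32 width [0.0412 0.0422] [315 323  23  23]
now [0.5097 0.224  0.1462] [-1.7999e+02  1.0000e-02 -8.9970e+01] t 16.35 F [ 0.3 -0.1 -0.8] q6 -43.8
turn [-0.     0.     0.134] shift now-axes [-0.703  0.694  0.262] turned-axes [-0.543  0.825  0.262]
```

View pics/s6.png

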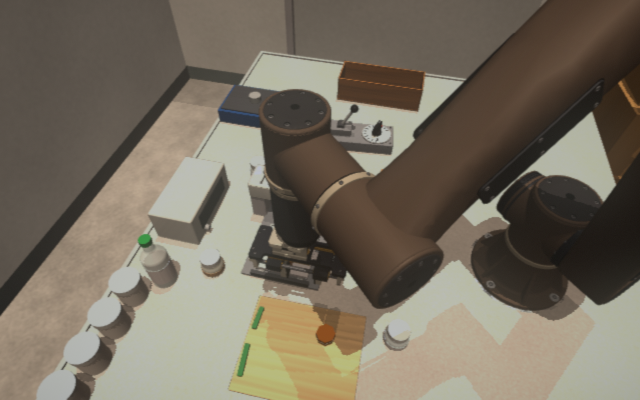

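The arm hides the tray in the side view, but jewel B is still on the board at (326,334). The wrist measure puts jewel A flat on the tray with its top at about 41 mm. Now jewel B.

```bash
python3 -m creep '[{"grip":0.35,"delta_pos":[0,0,0],"rotation":[0,0,0.07]},{"grip":0.35,"delta_pos":[0,0,0],"rotation":[0,0,0.134]},{"grip":0.35,"delta_pos":[0,0,0],"rotation":[0,0,0.134]}]'|grep orie
python3 -m creep '[{"grip":0.35,"delta_pos":[-0.27,0.41,0],"rotation":[0,0,0]},{"grip":0.35,"delta_pos":[-0.54,0.82,0],"rotation":[0,0,0]},{"grip":0.35,"delta_pos":[-0.54,0.82,0],"rotation":[0,0,0]},{"grip":0.35,"delta_pos":[-0.54,0.82,0.26],"rotation":[0,0,0]},{"grip":0.35,"delta_pos":[-0.54,0.82,0.26],"rotation":[0,0,0]}]'|grep pos
python3 jw.py wrist;python3 plan.py .4403 .2942 .031 -102
```

```text
orientation: [180.0, -0.0, -102.3]
tool_pos: [0.4398, 0.2917, 0.1177]
centre [0.5919 0.1284] flat angle mod45 44 width [0.0424 0.045 ] [34 10 74 70]
centre [0.4403 0.2943] flat angle mod45 33 width [0.0393 0.0421] [296 192  47  44]
now [0.4406 0.2919 0.1189] [ 179.91   -0.19 -102.04] t 17.2 F [ 0.4 -0.7  1.2] q6 -66.8
turn [ 0.001 -0.002 -0.   ] shift now-axes [-0.024  0.006  0.879] turned-axes [-0.022  0.008  0.879]
```

```bash
python3 -m creep '[{"grip":0.35,"delta_pos":[-0.02,0.005,0.3],"rotation":[0,0,0]},{"grip":0.35,"delta_pos":[-0.02,0.005,0.6],"rotation":[0,0,0]},{"grip":0.35,"delta_pos":[-0.02,0.005,0.8],"rotation":[0,0,0]},{"grip":0.35,"delta_pos":[-0.02,0.005,0.88],"rotation":[0,0,0]},{"grip":0.35,"delta_pos":[-0.02,0.005,0.88],"rotation":[0,0,0]}]'|grep -E 'pos|force'
python3 -m creep '[{"grip":0.35,"delta_pos":[0,0,0],"rotation":[0,0,0]},{"grip":1,"delta_pos":[0,0,0],"rotation":[0,0,0]},{"grip":1,"delta_pos":[0,0,0],"rotation":[0,0,0]},{"grip":1,"delta_pos":[0,0,0],"rotation":[0,0,0]},{"grip":1,"delta_pos":[0,0,0],"rotation":[0,0,0]}]'
python3 -m creep '[{"grip":1,"delta_pos":[0,0,0],"rotation":[0,0,0]},{"grip":1,"delta_pos":[0,0,-0.1],"rotation":[0,0,0]},{"grip":1,"delta_pos":[0,0,-0.3],"rotation":[0,0,0]},{"grip":1,"delta_pos":[0,0,-0.6],"rotation":[0,0,-0.07]},{"grip":1,"delta_pos":[0,0,-0.8],"rotation":[0,0,-0.134]}]'
python3 -m creep '[{"grip":1,"delta_pos":[0,0,0],"rotation":[0,0,0]},{"grip":1,"delta_pos":[0,0,0],"rotation":[0,0,0]}]'|grep -E 'open'
python3 plan.py .58 .0815 .12 -90
```

```text
tool_pos: [0.4414, 0.2947, 0.0317]
force: [-0.2, -0.1, -0.3]
gripper_force: 0.0
clock: 18.2
tool_pos: [0.4413, 0.2958, 0.0329]
orientation: [-180.0, 0.1, -102.1]
force: [-2.3, -0.0, 6.9]
opening: 0.0395
gripper_force: 30.0
clock: 18.7
tool_pos: [0.4413, 0.2957, 0.1143]
orientation: [-179.9, 0.1, -89.8]
force: [0.6, -0.1, -0.9]
opening: 0.0398
gripper_force: 30.0
opening: 0.0397
now [0.441  0.2954 0.1127] [-1.7997e+02  7.0000e-02 -9.0150e+01] t 18.9 F [-0.5 -0.5 -1.5] q6 -55.1
turn [-0.     0.001 -0.002] shift now-axes [ 2.135 -1.396 -0.075] turned-axes [ 2.139 -1.39  -0.073]
```

```bash
for i in 1 2 3; do python3 -m creep '[{"grip":1,"delta_pos":[0.15,-0.1,-0.04],"rotation":[0,0,0]},{"grip":1,"delta_pos":[0.35,-0.23,-0.04],"rotation":[0,0,0]},{"grip":1,"delta_pos":[0.55,-0.36,-0.04],"rotation":[0,0,0]},{"grip":1,"delta_pos":[0.712,-0.463,-0.04],"rotation":[0,0,0]},{"grip":1,"delta_pos":[0.712,-0.463,-0.04],"rotation":[0,0,0]}]'|grep -E 'pos|open'; done
python3 -m creep '[{"grip":1,"delta_pos":[0,0,0],"rotation":[0,0,0]},{"grip":1,"delta_pos":[0,0,0],"rotation":[0,0,0]}]'|grep -E 'open'
python3 plan.py .58 .0815 .0485 -90
```

```text
tool_pos: [0.4873, 0.222, 0.1148]
opening: 0.04
tool_pos: [0.5336, 0.1516, 0.119]
opening: 0.0398
tool_pos: [0.5799, 0.0809, 0.1232]
opening: 0.0398
opening: 0.04
now [0.5791 0.0825 0.1237] [ 1.7996e+02 -1.0000e-02 -9.0040e+01] t 20.6 F [ 0.4  0.7 -0.3] q6 -27.3
turn [ 0. -0. -0.] shift now-axes [ 0.009 -0.009  0.752] turned-axes [ 0.01  -0.009  0.752]
```

```bash
python3 -m creep '[{"grip":1,"delta_pos":[0.01,-0.01,0.2],"rotation":[0,0,0]},{"grip":1,"delta_pos":[0.01,-0.01,0.4],"rotation":[0,0,0]},{"grip":1,"delta_pos":[0.01,-0.01,0.6],"rotation":[0,0,0]},{"grip":1,"delta_pos":[0.01,-0.01,0.7],"rotation":[0,0,0]},{"grip":1,"delta_pos":[0.01,-0.01,0.755],"rotation":[0,0,0]}]'|grep -E 'pos|open|force'
python3 -m creep '[{"grip":1,"delta_pos":[0,0,0],"rotation":[0,0,0]},{"grip":1,"delta_pos":[0,0,0],"rotation":[0,0,0]},{"grip":1,"delta_pos":[0,0,0],"rotation":[0,0,0]}]'|grep -E 'pos|force|open'
python3 -m creep '[{"grip":0.4,"delta_pos":[0,0,0],"rotation":[0,0,0]},{"grip":0.4,"delta_pos":[0,0,0],"rotation":[0,0,0]},{"grip":0.4,"delta_pos":[0,0,0],"rotation":[0,0,0]},{"grip":0.4,"delta_pos":[0,0,-0.3],"rotation":[0,0,0]},{"grip":0.4,"delta_pos":[0,0,-0.7],"rotation":[0,0,0]}]'|grep -E 'pos|force|open'
python3 -m creep '[{"grip":0.4,"delta_pos":[0,0,-0.5],"rotation":[0,0,0]},{"grip":0.4,"delta_pos":[0,0,-0.9],"rotation":[0,0,0]},{"grip":0.4,"delta_pos":[-0.4,0.4,-0.9],"rotation":[0,0,0]},{"grip":0.4,"delta_pos":[-0.9,0.8,-0.9],"rotation":[0,0,0]},{"grip":0.4,"delta_pos":[-0.9,0.8,-0.9],"rotation":[0,0,0]}]'|grep -E 'pos'
python3 jw.py wrist w7; python3 plan.py .48 -.2 .25 6
```

```text
tool_pos: [0.5801, 0.0811, 0.0478]
force: [-4.3, 1.2, 19.8]
opening: 0.0398
gripper_force: 30.0
tool_pos: [0.5812, 0.081, 0.0492]
force: [-0.4, 1.3, -0.6]
opening: 0.0397
gripper_force: 30.0
tool_pos: [0.5793, 0.08, 0.1174]
force: [0.5, 0.7, 0.5]
opening: 0.0527
gripper_force: 0.0
tool_pos: [0.4989, 0.1723, 0.2093]
centre [0.5851 0.0793] flat angle mod45 0 width [0.0406 0.0433] [219  79  41  41]
centre [0.5842 0.1369] flat angle mod45 42 width [0.0407 0.0431] [226 135  38  37]
now [0.4983 0.1734 0.2093] [-1.7996e+02  1.0000e-01 -8.9970e+01] t 22.45 F [-2.5  2.  -0.9] q6 -40.4
turn [-1.000e-03  0.000e+00 -1.066e+00] shift now-axes [ 3.733  0.185 -0.414] turned-axes [-0.573  3.694 -0.407]
```

View pics/w7.png

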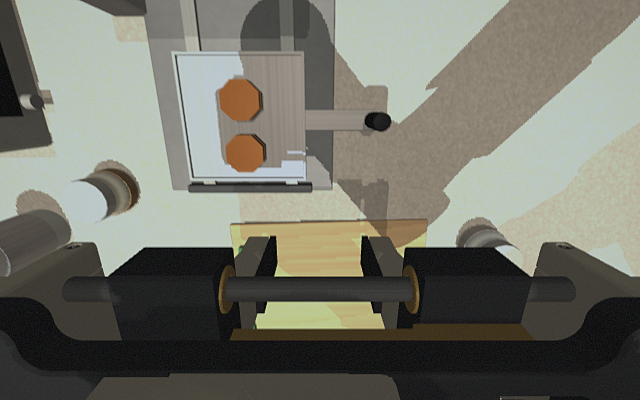

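Both jewels lie flat and apart on the tray, at (241,101) and (246,153), with the carriage against its stop bar at (250,186). Next I turn to console yaw and nudge the post once to be sure the carriage is fully home.

```bash
for i in 1 2 3; do python3 -m creep '[{"grip":1,"delta_pos":[0,0,0],"rotation":[0,0,-0.09]},{"grip":1,"delta_pos":[0,0,0],"rotation":[0,0,-0.18]},{"grip":1,"delta_pos":[0,0,0],"rotation":[0,0,-0.27]},{"grip":1,"delta_pos":[0,0,0],"rotation":[0,0,-0.355]},{"grip":1,"delta_pos":[0,0,0],"rotation":[0,0,-0.355]}]'|grep -E 'orient'; done
python3 plan.py .44 .06 .2 6
```

```text
orientation: [-180.0, 0.0, -58.0]
orientation: [-180.0, -0.0, -26.3]
orientation: [180.0, 0.0, 5.6]
now [0.5008 0.1707 0.2086] [180.     0.     5.56] t 23.95 F [0.7 0.1 0.5] q6 55.5
turn [ 0.     0.    -0.005] shift now-axes [-0.713  1.042  0.086] turned-axes [-0.721  1.037  0.086]
```

```bash
for i in 1 2; do python3 -m creep '[{"grip":1,"delta_pos":[-0.36,0.52,0.04],"rotation":[0,0,-0.002]},{"grip":1,"delta_pos":[-0.36,0.52,0.04],"rotation":[0,0,-0.002]},{"grip":1,"delta_pos":[-0.36,0.52,0.04],"rotation":[0,0,-0.002]}]'|grep -E 'pos'; done
python3 -m creep '[{"grip":1,"delta_pos":[0,0,0.4],"rotation":[0,0,0]},{"grip":1,"delta_pos":[0,0,0.9],"rotation":[0,0,0]},{"grip":1,"delta_pos":[0,0,0.9],"rotation":[0,0,0]}]'|grep -E 'pos'
python3 -m creep '[{"grip":1,"delta_pos":[0,0,0.4],"rotation":[0,0,0]},{"grip":1,"delta_pos":[0,0,0.4],"rotation":[0,0,0]},{"grip":1,"delta_pos":[0,0,0.4],"rotation":[0,0,0]},{"grip":1,"delta_pos":[0,0,0.4],"rotation":[0,0,0]}]'
python3 plan.py .44 .068 .07 6
```

```text
tool_pos: [0.4692, 0.1138, 0.2047]
tool_pos: [0.4394, 0.059, 0.2008]
tool_pos: [0.4371, 0.0589, 0.1061]
clock: 25.25
tool_pos: [0.4414, 0.0608, 0.0728]
orientation: [-180.0, -0.2, 6.2]
force: [0.1, 0.2, -0.4]
opening: 0.0002
gripper_force: 0.0
now [0.4414 0.0608 0.0728] [-1.7995e+02 -1.6000e-01  6.1600e+00] t 25.25 F [ 0.1  0.2 -0.4] q6 62.8
turn [-0.001 -0.002  0.002] shift now-axes [-0.007 -0.073  0.028] turned-axes [-0.007 -0.073  0.028]
```

```bash
python3 -m creep '[{"grip":1,"delta_pos":[0,-0.03,0],"rotation":[0,0,0]},{"grip":1,"delta_pos":[0,-0.06,0],"rotation":[0,0,0]},{"grip":1,"delta_pos":[0,-0.08,0],"rotation":[0,0,0]},{"grip":1,"delta_pos":[0,-0.1,0],"rotation":[0,0,0]}]'|grep -E 'pos|force:'
for i in 1 2 3 4 5 6; do python3 -m creep '[{"grip":1,"delta_pos":[0,-0.01,0],"rotation":[0,0,0]},{"grip":1,"delta_pos":[0,-0.02,0],"rotation":[0,0,0]},{"grip":1,"delta_pos":[0,-0.02,0],"rotation":[0,0,0]}]'|grep -E 'pos|^force'; done
```

```text
tool_pos: [0.4389, 0.0702, 0.071]
force: [0.2, 0.4, 0.1]
gripper_force: 0.0
tool_pos: [0.4386, 0.0719, 0.0705]
force: [1.3, -0.5, 0.3]
tool_pos: [0.4383, 0.0732, 0.0705]
force: [2.1, -5.1, -0.4]
tool_pos: [0.438, 0.0737, 0.0705]
force: [6.8, -15.9, -0.9]
tool_pos: [0.4379, 0.0742, 0.0705]
force: [13.7, -27.2, -0.1]
tool_pos: [0.4377, 0.0746, 0.0705]
force: [20.4, -38.4, -1.1]
tool_pos: [0.4376, 0.0749, 0.0706]
force: [26.9, -50.9, -1.1]
```

```bash
python3 -m creep '[{"grip":1,"delta_pos":[0,0.2,0],"rotation":[0,0,0]},{"grip":1,"delta_pos":[0,0.3,0],"rotation":[0,0,0]},{"grip":1,"delta_pos":[0,0.3,-0.5],"rotation":[0,0,0]},{"grip":1,"delta_pos":[0,0.3,-1],"rotation":[0,0,0]},{"grip":1,"delta_pos":[0,0.3,-1],"rotation":[0,0,0]}]'|grep -E 'pos|^force'
for i in 1 2 3 4; do python3 -m creep '[{"grip":1,"delta_pos":[-0.35,0.98,-0.2],"rotation":[0,0,0]},{"grip":1,"delta_pos":[-0.35,0.98,-0.2],"rotation":[0,0,0]},{"grip":1,"delta_pos":[-0.35,0.98,-0.2],"rotation":[0,0,0]},{"grip":1,"delta_pos":[-0.35,0.98,-0.2],"rotation":[0,0,0]}]'|grep -E 'pos'; done
python3 plan.py .36 -.386 .25 6
python3 - <<'E'
from h import *
snap('wrist','w8')
E
```

```text
tool_pos: [0.4444, 0.0536, 0.1768]
force: [-0.1, 0.4, -0.4]
tool_pos: [0.4164, -0.05, 0.191]
tool_pos: [0.3924, -0.1507, 0.2105]
tool_pos: [0.3684, -0.2515, 0.2301]
tool_pos: [0.3443, -0.3522, 0.2498]
now [ 0.3443 -0.3522  0.2498] [-1.7995e+02  4.0000e-02  6.1200e+00] t 29.55 F [-1.   0.5 -0.5] q6 118.9
turn [-0.001  0.     0.001] shift now-axes [ 0.12   0.352 -0.002] turned-axes [ 0.12   0.352 -0.002]
```

View pics/w8.png

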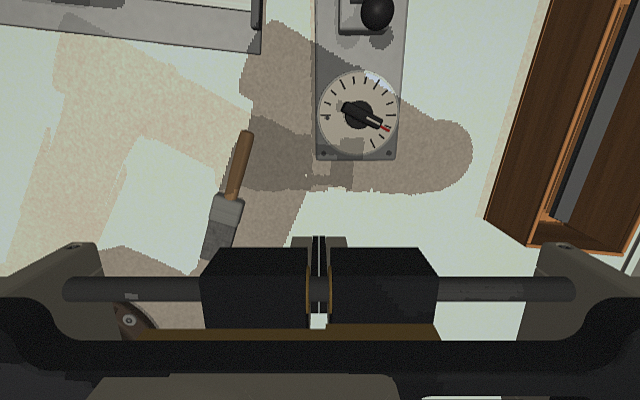

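The dial is at about (358,112), the bar runs from (342,108) to (388,129) with its red tip at lower right, the lever ball is at (377,13) and still off.

Run:
```python
from h import *
s=snap('wrist'); im=s['color']
h=cv2.cvtColor(im,cv2.COLOR_RGB2HSV); g=cv2.cvtColor(im,cv2.COLOR_RGB2GRAY)
sub=np.zeros(g.shape,'uint8'); sub[65:160,312:404]=1
red=cv2.inRange(h,(0,120,60),(8,255,255))*sub+cv2.inRange(h,(172,120,60),(180,255,255))*sub
ys,xs=np.nonzero(red); print('red px',xs.mean(),ys.mean(),len(xs)); tip=ray(s,(xs.mean(),ys.mean()),.05)
# console edges: top face corners near
gm=((g>60)&(g<150)).astype('uint8')
blk=((g<40).astype('uint8'))*sub
k,l,st,c=cv2.connectedComponentsWithStats(blk); i=1+np.argmax(st[1:,4]); print('bar',st[i],c[i])
cn=np.argwhere(l==i)[:,::-1]; 
P=np.array([ray(s,p,.082)[:2] for p in cn]); 
rim=[(317,112),(398,112),(357.5,71),(357.5,153)]
E=[ray(s,p,.044) for p in rim]; print('rim',np.round(E,4).tolist())
ctr=np.array([(E[2][0]+E[3][0])/2,(E[0][1]+E[1][1])/2]); print('centre',ctr,'tip',tip)
d=tip[:2]-ctr; print('ang',np.degrees(np.arctan2(d[1],d[0])),np.hypot(*d))
print('ball',ray(s,(377,13),.132), 'corners',[ray(s,p,.04).round(4).tolist() for p in((316,159),(394,160))])
c2=cv2.resize(im[60:165,305:410,::-1],None,fx=5.5,fy=5.5,interpolation=2); cv2.imwrite('pics/c8.png',c2)
```

```text
red px 385.45 128.4 20
bar [342 101  42  28 706] [360.32294618 114.95042493]
rim [[0.4247, -0.341, 0.044], [0.4348, -0.4344, 0.044], [0.4729, -0.3812, 0.044], [0.3828, -0.3948, 0.044]]
centre [ 0.42785683 -0.38766036] tip [ 0.41525929 -0.42180622  0.05      ]
ang -110.25068841111518 0.03639557472982935
ball [ 0.50395562 -0.380197    0.132     ] corners [[0.3695, -0.3456, 0.04], [0.3786, -0.4415, 0.04]]
```

View pics/c8.png

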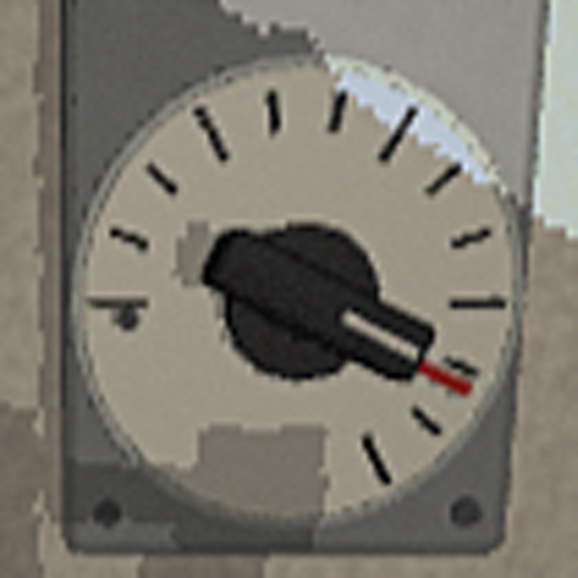

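The crop confirms console yaw of about 6° (zero mark straight left at (95,302)). The pointer is about 27° past the right (tip at (468,387)), so θ is about 207°.

The lever ball would foul the gripper body if I turned the bar by gripping. I'll crank it round with the closed fingers instead.

```bash
cat > kn.py <<'E'
# kn.py cx cy z : console-frame offset (mm) from the knob axis -> shift
import sys; from plan import *
K=np.array([.427,-.388]); a=np.radians(6.)
def tgt(cx,cy): return K+np.array([[np.cos(a),-np.sin(a)],[np.sin(a),np.cos(a)]])@[cx/1e3,cy/1e3]
if __name__=='__main__':
    cx,cy,z=map(float,sys.argv[1:]); x,y=tgt(cx,cy); plan(x,y,z,6)
    o=ctrl.get_obs(); print('c now',(np.array([[np.cos(a),np.sin(a)],[-np.sin(a),np.cos(a)]])@(o['tool_pos'][:2]-K)*1e3).round(1))
E
python3 kn.py -36 -24 .15
```

```text
now [ 0.3443 -0.3511  0.2498] [-1.7994e+02  4.0000e-02  6.2300e+00] t 29.65 F [0.5 1.2 0.1] q6 118.9
turn [-0.001  0.     0.003] shift now-axes [0.422 0.696 0.997] turned-axes [0.424 0.693 0.998]
c now [-78.4  45.3]
```

```bash
python3 -m creep '[{"grip":1,"delta_pos":[0.42,0.7,0],"rotation":[0,0,0.002]},{"grip":1,"delta_pos":[0.42,0.7,0.4],"rotation":[0,0,0.002]},{"grip":1,"delta_pos":[0.42,0.7,0.95],"rotation":[0,0,0.002]},{"grip":1,"delta_pos":[0.42,0.7,0.95],"rotation":[0,0,0.002]}]'|grep -E 'pos|^force'
python3 -m creep '[{"grip":1,"delta_pos":[0,0,0.4],"rotation":[0,0,0]},{"grip":1,"delta_pos":[0,0,0.72],"rotation":[0,0,0]},{"grip":1,"delta_pos":[0,0,0.72],"rotation":[0,0,0]},{"grip":1,"delta_pos":[0,0,0.72],"rotation":[0,0,0]}]'|grep -E 'pos|^force'
python3 -m creep '[{"grip":1,"delta_pos":[0,0,0],"rotation":[0,0,0]},{"grip":1,"delta_pos":[0,0,0],"rotation":[0,0,0]}]'|grep -E '^force'
python3 kn.py -24 -24 .08
```

```text
tool_pos: [0.3909, -0.4141, 0.1493]
force: [-0.9, 0.5, 0.1]
tool_pos: [0.3939, -0.4174, 0.0854]
force: [1.0, -0.2, 0.6]
force: [-0.1, -0.3, -0.7]
now [ 0.3941 -0.4183  0.086 ] [ 1.7987e+02 -1.7000e-01  6.0200e+00] t 30.65 F [-0.1 -0.3 -0.7] q6 123.2
turn [ 0.001 -0.002  0.   ] shift now-axes [ 0.118 -0.027  0.06 ] turned-axes [ 0.118 -0.027  0.06 ]
c now [-35.8 -26.7]
```

```bash
python3 -m creep '[{"grip":1,"delta_pos":[0.06,-0.02,0.06],"rotation":[0,0,0]},{"grip":1,"delta_pos":[0.12,-0.03,0.06],"rotation":[0,0,0]},{"grip":1,"delta_pos":[0.16,-0.03,0.06],"rotation":[0,0,0]},{"grip":1,"delta_pos":[0.2,-0.03,0.06],"rotation":[0,0,0]},{"grip":1,"delta_pos":[0.2,-0.03,0.06],"rotation":[0,0,0]}]'|grep -E 'pos|^force'
python3 kn.py -11.7 -30 .08
```

```text
tool_pos: [0.4121, -0.4131, 0.0774]
force: [-2.7, -3.6, -0.5]
now [ 0.4121 -0.4131  0.0774] [-1.7999e+02  1.1000e-01  5.9900e+00] t 31.15 F [-2.7 -3.6 -0.5] q6 121.8
turn [-0.     0.001 -0.   ] shift now-axes [ 0.058  0.066 -0.027] turned-axes [ 0.058  0.066 -0.026]
c now [-17.5 -23.4]
```

```bash
python3 -m creep '[{"grip":1,"delta_pos":[0.04,0.06,-0.01],"rotation":[0,0,0]},{"grip":1,"delta_pos":[0.08,0.07,-0.01],"rotation":[0,0,0]},{"grip":1,"delta_pos":[0.12,0.06,-0.01],"rotation":[0,0,0]},{"grip":1,"delta_pos":[0.15,0.04,-0.01],"rotation":[0,0,0]},{"grip":1,"delta_pos":[0.15,0.04,-0.01],"rotation":[0,0,0]}]'|grep -E 'pos|^force'
python3 kn.py 3.9 -23 .08
python3 - <<'E'
from h import *
s=snap('side'); t=snap('wrist')
cv2.imwrite('pics/s9.png',np.vstack([cv2.resize(s['color'][85:165,310:405,::-1],(665,400),interpolation=2)[:, :640],t['color'][100:300,:,::-1]]))
E
```

```text
tool_pos: [0.4278, -0.4152, 0.0783]
force: [-1.5, -0.4, 0.4]
now [ 0.4278 -0.4152  0.0783] [-1.7998e+02  4.0000e-02  5.9800e+00] t 31.65 F [-1.5 -0.4  0.4] q6 121.3
turn [-0.  0. -0.] shift now-axes [ 0.059 -0.041 -0.017] turned-axes [ 0.059 -0.041 -0.017]
c now [ -2.  -27.1]
```

View pics/s9.png

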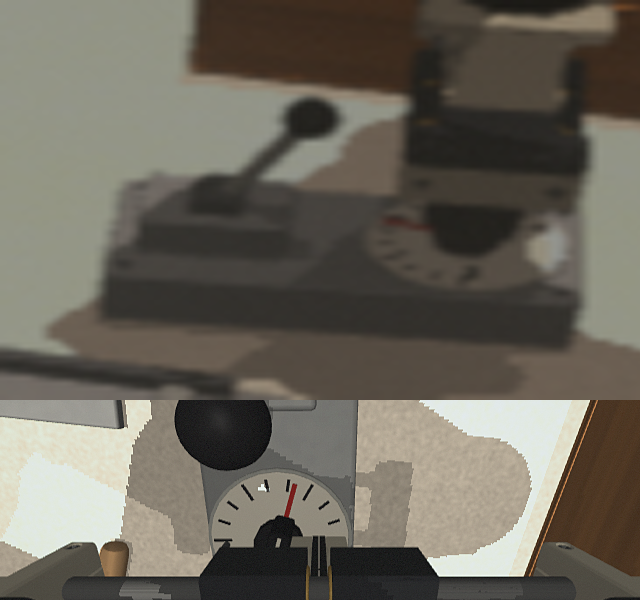

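The pointer now aims nearly at console +x (red tip at (295,488) in the lower half). I switch to the tail side of the bar for the second half.

```bash
python3 -m creep '[{"grip":1,"delta_pos":[-0.01,0.05,0],"rotation":[0,0,0]},{"grip":1,"delta_pos":[-0.01,0.05,-0.4],"rotation":[0,0,0]},{"grip":1,"delta_pos":[-0.01,0.05,-0.4],"rotation":[0,0,0]},{"grip":1,"delta_pos":[-0.2,-0.3,-0.4],"rotation":[0,0,0]},{"grip":1,"delta_pos":[-0.2,-0.64,-0.4],"rotation":[0,0,0]}]'|grep -E 'pos|^force'
python3 -m creep '[{"grip":1,"delta_pos":[0,0,0],"rotation":[0,0,0]},{"grip":1,"delta_pos":[0,0,0],"rotation":[0,0,0]},{"grip":1,"delta_pos":[0,0,0.2],"rotation":[0,0,0]},{"grip":1,"delta_pos":[0,0,0.38],"rotation":[0,0,0]},{"grip":1,"delta_pos":[0,0,0.38],"rotation":[0,0,0]}]'|grep -E 'pos|^force'
python3 -m creep '[{"grip":1,"delta_pos":[0,0,0],"rotation":[0,0,0]},{"grip":1,"delta_pos":[0,0,0],"rotation":[0,0,0]}]'|grep -E '^force'
python3 kn.py -21.5 22 .08
```

```text
tool_pos: [0.3999, -0.3535, 0.1186]
force: [0.7, 1.0, -1.4]
tool_pos: [0.4005, -0.3538, 0.0786]
force: [-1.4, 0.1, -0.1]
force: [0.6, 0.7, 0.8]
now [ 0.402  -0.3544  0.0814] [ 1.7995e+02 -6.0000e-02  5.9700e+00] t 32.95 F [0.6 0.7 0.8] q6 116.4
turn [ 0.001 -0.001 -0.   ] shift now-axes [-0.001  0.14   0.014] turned-axes [-0.001  0.14   0.014]
c now [-21.4  36. ]
```

```bash
python3 -m creep '[{"grip":1,"delta_pos":[0,0.08,0.01],"rotation":[0,0,0]},{"grip":1,"delta_pos":[0,0.14,0.01],"rotation":[0,0,0]},{"grip":1,"delta_pos":[-0.01,0.18,0.01],"rotation":[0,0,0]},{"grip":1,"delta_pos":[-0.01,0.24,0.01],"rotation":[0,0,0]},{"grip":1,"delta_pos":[0.02,0.29,0.01],"rotation":[0,0,0]}]'|grep -E 'pos|^force'
python3 -m creep '[{"grip":1,"delta_pos":[0,0,0],"rotation":[0,0,0]},{"grip":1,"delta_pos":[0.01,0.01,0],"rotation":[0,0,0]},{"grip":1,"delta_pos":[0.01,0.01,0],"rotation":[0,0,0]}]'|grep -E '^force'
python3 kn.py -24 -20 .08
python3 - <<'E'
from h import *
s=snap('side'); t=snap('wrist')
cv2.imwrite('pics/s10.png',np.vstack([cv2.resize(s['color'][85:165,310:405,::-1],(665,400),interpolation=2)[:, :640],t['color'][100:300,:,::-1]]))
E
```

```text
tool_pos: [0.4037, -0.3821, 0.0794]
force: [-7.7, 3.0, 6.5]
force: [-6.2, -1.3, 1.3]
now [ 0.4055 -0.3837  0.0793] [-1.7994e+02  1.7000e-01  5.9200e+00] t 33.75 F [-6.2 -1.3  1.3] q6 119.2
turn [-0.001  0.002 -0.001] shift now-axes [-0.03   0.265 -0.007] turned-axes [-0.03   0.265 -0.007]
c now [-21.    6.5]
```

View pics/s10.png

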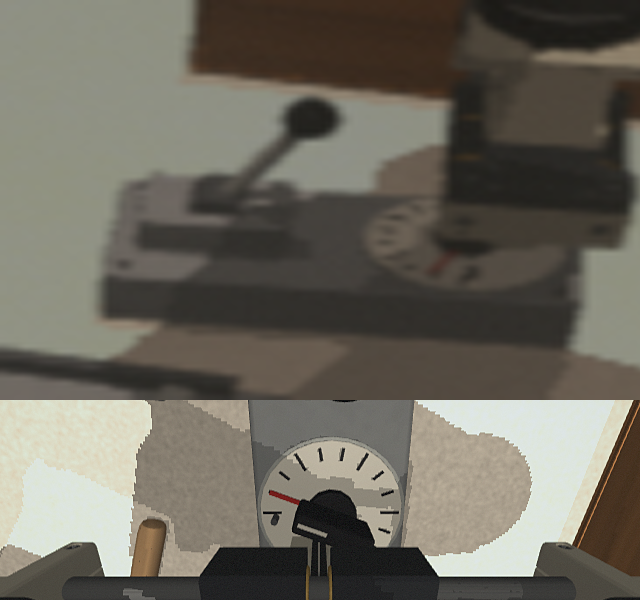

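The pointer is about 20° from zero (red at (285,495), pin at (276,519)). That was my last picture; I had already gone one over the limit of 14, so from here I check by numbers only. The last push comes from the other face, against the stop.

```bash
python3 -m creep '[{"grip":1,"delta_pos":[-0.1,0,0],"rotation":[0,0,0]},{"grip":1,"delta_pos":[-0.1,0.13,0],"rotation":[0,0,0]},{"grip":1,"delta_pos":[-0.1,0.26,0],"rotation":[0,0,0]},{"grip":1,"delta_pos":[-0.1,0.26,0],"rotation":[0,0,0]},{"grip":1,"delta_pos":[-0.1,0.26,0],"rotation":[0,0,0]}]'|grep -E 'pos|^force'
python3 kn.py -18 -20 .08
python3 -m creep '[{"grip":1,"delta_pos":[0.04,0,0],"rotation":[0,0,0]},{"grip":1,"delta_pos":[0.08,0,0],"rotation":[0,0,0]},{"grip":1,"delta_pos":[0.1,0,0],"rotation":[0,0,0]},{"grip":1,"delta_pos":[0.1,0,0],"rotation":[0,0,0]}]'|grep -E 'pos|^force'
python3 kn.py -16 -20 .08
for i in 1 2; do python3 -m creep '[{"grip":1,"delta_pos":[0.01,0,0],"rotation":[0,0,0]},{"grip":1,"delta_pos":[0.01,0,0],"rotation":[0,0,0]}]'|grep -E 'pos|^force'; done
```

```text
tool_pos: [0.4002, -0.4108, 0.0794]
force: [0.4, -0.4, 0.0]
now [ 0.4002 -0.4108  0.0794] [ 1.7999e+02 -1.0000e-02  5.9200e+00] t 34.35 F [ 0.4 -0.4  0. ] q6 122.1
turn [ 0.    -0.    -0.001] shift now-axes [ 0.11   0.001 -0.006] turned-axes [ 0.11   0.001 -0.006]
c now [-29.  -19.9]
tool_pos: [0.4096, -0.4089, 0.0794]
force: [-4.0, -3.1, 0.2]
now [ 0.4096 -0.4089  0.0794] [-1.7998e+02  9.0000e-02  6.0100e+00] t 34.75 F [-4.  -3.1  0.2] q6 121.6
turn [-0.     0.001  0.   ] shift now-axes [ 0.035  0.01  -0.006] turned-axes [ 0.035  0.01  -0.006]
c now [-19.5 -19. ]
tool_pos: [0.4103, -0.4089, 0.0794]
force: [-4.5, -3.4, -0.4]
tool_pos: [0.4112, -0.4089, 0.0794]
force: [-5.2, -4.4, -1.0]
```

```bash
for i in 1 2 3 4; do python3 -m creep '[{"grip":1,"delta_pos":[0.01,0,0],"rotation":[0,0,0]},{"grip":1,"delta_pos":[0.01,0,0],"rotation":[0,0,0]}]'|grep -E 'pos|^force'; done; python3 kn.py -16 -20 .08
```

```text
tool_pos: [0.4115, -0.409, 0.0794]
force: [-7.7, -6.2, 0.9]
tool_pos: [0.4117, -0.409, 0.0794]
force: [-10.3, -7.9, 2.5]
tool_pos: [0.4118, -0.409, 0.0794]
force: [-12.3, -9.6, 4.4]
tool_pos: [0.4119, -0.4089, 0.0794]
force: [-16.6, -9.8, 6.5]
now [ 0.4119 -0.4089  0.0794] [-179.92    0.41    5.97] t 35.95 F [-16.6  -9.8   6.5] q6 121.2
turn [-0.001  0.005 -0.   ] shift now-axes [ 0.012  0.008 -0.006] turned-axes [ 0.012  0.008 -0.006]
c now [-17.2 -19.2]
```

```bash
python3 -m creep '[{"grip":1,"delta_pos":[-0.15,0,0],"rotation":[0,0,0]},{"grip":1,"delta_pos":[-0.3,0,-0.1],"rotation":[0,0,0]},{"grip":1,"delta_pos":[-0.5,0,-0.5],"rotation":[0,0,0]},{"grip":1,"delta_pos":[-0.6,-0.4,-0.9],"rotation":[0,0,0]},{"grip":1,"delta_pos":[-0.6,-0.4,-0.9],"rotation":[0,0,0]}]'|grep -E 'pos|^force'
python3 -m creep '[{"grip":1,"delta_pos":[0,-0.2,-0.8],"rotation":[0,0,0]},{"grip":1,"delta_pos":[0,-0.2,-0.8],"rotation":[0,0,0]},{"grip":1,"delta_pos":[0,-0.2,-0.8],"rotation":[0,0,0]},{"grip":1,"delta_pos":[0,-0.2,-0.8],"rotation":[0,0,0]},{"grip":1,"delta_pos":[0,-0.2,-0.8],"rotation":[0,0,0]}]'|grep -E 'pos|^force'
cat > ptr.py <<'E'
from h import *
from kn import tgt,K,a
s=snap('wrist'); im=s['color']; h=cv2.cvtColor(im,cv2.COLOR_RGB2HSV); g=cv2.cvtColor(im,cv2.COLOR_RGB2GRAY)
c=proj(s,[*K,.05]); r=48; x0,y0=(c-r).astype(int); 
sl=(slice(max(y0,0),y0+2*r),slice(max(x0,0),x0+2*r)); o=np.array([sl[1].start,sl[0].start])
red=cv2.inRange(h,(0,110,50),(8,255,255))|cv2.inRange(h,(172,110,50),(180,255,255)); ys,xs=np.nonzero(red[sl])
R=np.array([[np.cos(a),np.sin(a)],[-np.sin(a),np.cos(a)]])
P=np.array([R@(ray(s,o+[x,y],.05)[:2]-K)*1e3 for x,y in zip(xs,ys)]); print('red console mm',P.mean(0).round(1),P.min(0).round(1),P.max(0).round(1),len(P))
ys,xs=np.nonzero(g[sl]<40); Q=np.array([R@(ray(s,o+[x,y],.08)[:2]-K)*1e3 for x,y in zip(xs,ys)]); Q=Q[np.hypot(*Q.T)<35]
w,v=np.linalg.eigh(np.cov(Q.T)); print('bar mean',Q.mean(0).round(1),'axis deg from console y',np.degrees(np.arctan2(v[0,1],v[1,1])).round(1))
d=(P.mean(0)-Q.mean(0)); print('pointer theta deg',np.degrees(np.arctan2(d[0],d[1])).round(1))
print('ball proj off/on',proj(s,[*tgt(79,0),.132]),proj(s,[*tgt(155,0),.132]))
E
python3 ptr.py
```

```text
tool_pos: [0.3522, -0.3742, 0.1745]
force: [0.7, -0.6, 0.1]
tool_pos: [0.3496, -0.3546, 0.249]
force: [-0.3, 0.0, 0.1]
red console mm [-0.3 29.8] [-0.9 20.1] [ 0.2 39.6] 36
bar mean [ 1.  -1.3] axis deg from console y 2.5
pointer theta deg -2.6
ball proj off/on [371.15861575  17.59548199] [ 377.32390818 -107.4478942 ]
```

The pointer measures at zero: the red runs straight along console +y (x within 1 mm). Before the lamp goes on I check the jewels, then approach the lever.

```bash
cat > tj.py <<'E'
from h import *
s=snap('top'); h=cv2.cvtColor(s['color'],cv2.COLOR_RGB2HSV); m=cv2.inRange(h,(3,110,40),(22,255,255)); m[:,:120]=0; m[:,440:]=0;m[240:]=0; m[:120]=0
k,l,st,c=cv2.connectedComponentsWithStats(m)
for i in range(1,k):
    if st[i,4]>60: print('jewel?',st[i],ray(s,c[i],.033).round(4))
p=proj(s,[.44,.0985,.075]); print('post home px',p)
g=cv2.cvtColor(s['color'],cv2.COLOR_RGB2GRAY)[222:240,255:420]; ys,xs=np.nonzero(g<50); print('dark px',(xs.mean()+255,ys.mean()+222,len(xs)) if len(xs) else None)
E
python3 tj.py; python3 kn.py 42 0 .17
```

```text
jewel? [257 166  16  16 209] [0.579  0.1342 0.033 ]
jewel? [279 166  16  16 210] [0.5798 0.0798 0.033 ]
post home px [276.56445895 228.9033948 ]
dark px (np.float64(394.9760956175299), np.float64(230.54980079681275), 251)
now [ 0.3496 -0.3548  0.2485] [-1.7993e+02  9.0000e-02  5.9600e+00] t 37.05 F [ 0.2 -0.3 -1.2] q6 118.8
turn [-0.001  0.001 -0.   ] shift now-axes [1.157 0.412 0.783] turned-axes [1.155 0.411 0.785]
c now [-73.5  41.1]
```

```bash
for i in 1 2; do python3 -m creep '[{"grip":1,"delta_pos":[0.57,0.205,0],"rotation":[0,0,0]},{"grip":1,"delta_pos":[0.57,0.205,0],"rotation":[0,0,0]},{"grip":1,"delta_pos":[0.57,0.205,0],"rotation":[0,0,0]}]'|grep -E 'pos'; done
python3 -m creep '[{"grip":1,"delta_pos":[0,0,0.4],"rotation":[0,0,0]},{"grip":1,"delta_pos":[0,0,0.75],"rotation":[0,0,0]},{"grip":1,"delta_pos":[0,0,0.75],"rotation":[0,0,0]},{"grip":1,"delta_pos":[0,0,0.75],"rotation":[0,0,0]}]'|grep -E 'pos|^force'
python3 -m creep '[{"grip":1,"delta_pos":[0,0,0.4],"rotation":[0,0,0]},{"grip":1,"delta_pos":[0,0,0.4],"rotation":[0,0,0]},{"grip":1,"delta_pos":[0,0,0.4],"rotation":[0,0,0]},{"grip":1,"delta_pos":[0,0,0.4],"rotation":[0,0,0]}]'|grep -E 'pos|^force'
python3 kn.py 54 0 .134
```

```text
tool_pos: [0.41, -0.3697, 0.2477]
tool_pos: [0.4682, -0.3839, 0.2479]
tool_pos: [0.4669, -0.384, 0.1752]
force: [-0.6, 0.1, 1.3]
tool_pos: [0.4688, -0.3846, 0.1371]
force: [0.1, -0.1, 0.4]
now [ 0.4688 -0.3846  0.1371] [ 1.7989e+02 -1.4000e-01  6.0000e+00] t 38.45 F [ 0.1 -0.1  0.4] q6 116.9
turn [ 0.001 -0.002 -0.   ] shift now-axes [ 0.121 -0.01   0.032] turned-axes [ 0.121 -0.01   0.031]
c now [41.9 -1. ]
```

```bash
python3 -m creep '[{"grip":1,"delta_pos":[0.12,-0.01,0.03],"rotation":[0,0,0]},{"grip":1,"delta_pos":[0.22,-0.01,0.03],"rotation":[0,0,0]},{"grip":1,"delta_pos":[0.32,-0.01,0.03],"rotation":[0,0,0]},{"grip":1,"delta_pos":[0.42,-0.01,0.03],"rotation":[0,0,0]},{"grip":1,"delta_pos":[0.52,-0.01,0.03],"rotation":[0,0,0]}]'|grep -E 'pos|^force'
python3 -m creep '[{"grip":1,"delta_pos":[0.1,0,0],"rotation":[0,0,0]},{"grip":1,"delta_pos":[0.18,0,0],"rotation":[0,0,0]},{"grip":1,"delta_pos":[0.26,0,0],"rotation":[0,0,0]},{"grip":1,"delta_pos":[0.28,0,0],"rotation":[0,0,0]},{"grip":1,"delta_pos":[0.28,0,0],"rotation":[0,0,0]}]'|grep -E 'pos|^force'
for i in 1 2 3 4; do python3 -m creep '[{"grip":1,"delta_pos":[0.02,0,0],"rotation":[0,0,0]},{"grip":1,"delta_pos":[0.02,0,0],"rotation":[0,0,0]}]'|grep -E 'pos|^force'; done
python3 kn.py 130 0 .134
```

```text
tool_pos: [0.5205, -0.3774, 0.1316]
force: [-1.3, 0.2, 0.3]
tool_pos: [0.5474, -0.3744, 0.1312]
force: [0.5, -0.0, 0.1]
tool_pos: [0.549, -0.3744, 0.1316]
force: [-0.5, -0.6, -0.3]
tool_pos: [0.5511, -0.3742, 0.1316]
force: [-0.9, 0.1, -0.4]
tool_pos: [0.5533, -0.374, 0.1316]
force: [-0.2, 0.8, -0.2]
tool_pos: [0.5543, -0.3738, 0.1313]
force: [-4.6, -0.6, 0.8]
now [ 0.5543 -0.3738  0.1313] [-1.7997e+02  1.1000e-01  5.9700e+00] t 40.25 F [-4.6 -0.6  0.8] q6 113.3
turn [-0.     0.001 -0.   ] shift now-axes [ 0.019  0.008 -0.027] turned-axes [ 0.019  0.008 -0.027]
c now [128.1   0.8]
```

Force begins rising at the expected spot (c ≈ 128 against 129 computed). I push on to the hard stop.

```bash
for i in 1 2 3 4; do python3 -m creep '[{"grip":1,"delta_pos":[0.015,0,0],"rotation":[0,0,0]},{"grip":1,"delta_pos":[0.015,0,0],"rotation":[0,0,0]}]'|grep -E 'pos|^force'; done
python3 kn.py 130 0 .134
```

```text
tool_pos: [0.5546, -0.3738, 0.1312]
force: [-7.6, -2.0, 1.9]
tool_pos: [0.5549, -0.3738, 0.1311]
force: [-11.4, -2.2, 3.3]
tool_pos: [0.5552, -0.3737, 0.131]
force: [-15.8, -3.5, 5.9]
tool_pos: [0.5554, -0.3738, 0.1309]
force: [-18.1, -4.2, 7.1]
now [ 0.5554 -0.3738  0.1309] [-179.86    0.59    5.89] t 41.05 F [-18.1  -4.2   7.1] q6 113.1
turn [-0.002  0.007 -0.001] shift now-axes [ 0.007  0.007 -0.031] turned-axes [ 0.008  0.007 -0.031]
c now [129.2   0.7]
```

```bash
python3 -m creep '[{"grip":1,"delta_pos":[-0.25,0,0],"rotation":[0,0,0]},{"grip":1,"delta_pos":[-0.35,0,-0.3],"rotation":[0,0,0]},{"grip":1,"delta_pos":[-0.35,0,-0.8],"rotation":[0,0,0]},{"grip":0.5,"delta_pos":[-0.35,0,-1],"rotation":[0,0,0.03]},{"grip":0.5,"delta_pos":[-0.35,0,-1],"rotation":[0,0,0.066]}]'|grep -E 'pos|^force'
python3 -m creep '[{"grip":0.5,"delta_pos":[0,0,0],"rotation":[0,0,0]},{"grip":0.5,"delta_pos":[0,0,0],"rotation":[0,0,0]}]'|grep open
python3 plan.py .4395 .0995 .24 0
cat > sw.py <<'E'
from h import *
from kn import tgt
for n in('top','side'):
    s=snap(n); g=cv2.cvtColor(s['color'],cv2.COLOR_RGB2GRAY)
    for nm,cx in(('off',79),('on',155)):
        u,v=proj(s,[*tgt(cx,0),.132]).astype(int); print(n,nm,(u,v),g[v-2:v+3,u-2:u+3].mean().round(0))
s=snap('top')
u,v=proj(s,[.58,-.04,.021]).astype(int); print('bright at lamp sides',s['color'][v,u-25],s['color'][v,u+25])
E
python3 sw.py
```

```text
tool_pos: [0.5288, -0.3779, 0.2368]
force: [0.3, 0.2, 0.3]
opening: 0.027
now [ 0.5265 -0.3766  0.2312] [-1.7998e+02 -2.0000e-02  1.3000e-01] t 41.75 F [ 0.3  0.5 -0.9] q6 108.5
turn [-0.    -0.     0.001] shift now-axes [-0.859 -4.763 -0.087] turned-axes [-0.87  -4.761 -0.088]
top off (np.int64(487), np.int64(201)) 61.0
top on (np.int64(482), np.int64(168)) 61.0
side off (np.int64(354), np.int64(107)) 126.0
side on (np.int64(329), np.int64(105)) 40.0
bright at lamp sides [128 123 117] [58 56 54]
```

The side view confirms the lever is on. Now to the post.

```bash
for i in 1 2 3 4 5; do python3 -m creep '[{"grip":0.5,"delta_pos":[-0.174,-0.953,-0.01],"rotation":[0,0,0]},{"grip":0.5,"delta_pos":[-0.174,-0.953,-0.01],"rotation":[0,0,0]},{"grip":0.5,"delta_pos":[-0.174,-0.953,-0.01],"rotation":[0,0,0]}]'|grep -E 'pos'; done
python3 -m creep '[{"grip":0.5,"delta_pos":[0,0,0],"rotation":[0,0,0]},{"grip":0.5,"delta_pos":[0,0,0],"rotation":[0,0,0]}]'|grep open
python3 plan.py .4395 .0995 .07 0
```

```text
tool_pos: [0.5079, -0.2778, 0.2325]
tool_pos: [0.4907, -0.1827, 0.2337]
tool_pos: [0.4736, -0.0876, 0.2348]
tool_pos: [0.4565, 0.0077, 0.2358]
tool_pos: [0.4393, 0.103, 0.2367]
opening: 0.0439
now [0.4392 0.0988 0.2363] [1.7997e+02 3.0000e-02 2.0000e-02] t 43.6 F [ 0.8 -0.3  0.1] q6 52.1
turn [0. 0. 0.] shift now-axes [ 0.003 -0.007  1.663] turned-axes [ 0.003 -0.007  1.663]
```

```bash
python3 -m creep '[{"grip":0.5,"delta_pos":[0,-0.005,0.4],"rotation":[0,0,0]},{"grip":0.5,"delta_pos":[0,-0.005,0.83],"rotation":[0,0,0]},{"grip":0.5,"delta_pos":[0,-0.005,0.83],"rotation":[0,0,0]}]'|grep -E 'pos'
python3 -m creep '[{"grip":0.5,"delta_pos":[0,0,0.4],"rotation":[0,0,0]},{"grip":0.5,"delta_pos":[0,0,0.83],"rotation":[0,0,0]},{"grip":0.5,"delta_pos":[0,0,0.83],"rotation":[0,0,0]},{"grip":0.5,"delta_pos":[0,0,0.83],"rotation":[0,0,0]}]'|grep -E 'pos|^force'
python3 -m creep '[{"grip":1,"delta_pos":[0,0,0],"rotation":[0,0,0]},{"grip":1,"delta_pos":[0,0,0],"rotation":[0,0,0]},{"grip":1,"delta_pos":[0,0,0],"rotation":[0,0,0]},{"grip":1,"delta_pos":[0,0,0],"rotation":[0,0,0]},{"grip":1,"delta_pos":[0,0,0],"rotation":[0,0,0]}]'
python3 -m creep '[{"grip":1,"delta_pos":[0,0.02,0],"rotation":[0,0,0]},{"grip":1,"delta_pos":[0,0.06,0],"rotation":[0,0,0]},{"grip":1,"delta_pos":[0,0.12,0],"rotation":[0,0,0]},{"grip":1,"delta_pos":[0,0.2,0],"rotation":[0,0,0]},{"grip":1,"delta_pos":[0,0.3,0],"rotation":[0,0,0]}]'|grep -E 'pos|force|open'
```

```text
tool_pos: [0.4361, 0.0969, 0.1492]
tool_pos: [0.4399, 0.0998, 0.0719]
force: [-0.1, -0.2, 0.5]
clock: 44.8
tool_pos: [0.4394, 0.0995, 0.0716]
orientation: [179.9, -0.1, 0.1]
force: [0.9, -6.5, 8.0]
opening: 0.0174
gripper_force: 30.0
tool_pos: [0.4395, 0.0707, 0.0716]
force: [-3.1, 3.3, 8.0]
opening: 0.0171
gripper_force: 30.0
```

```bash
for i in 1 2 3 4; do python3 -m creep '[{"grip":1,"delta_pos":[0,0.11,0],"rotation":[0,0,0]},{"grip":1,"delta_pos":[0,0.22,0],"rotation":[0,0,0]},{"grip":1,"delta_pos":[0,0.33,0],"rotation":[0,0,0]},{"grip":1,"delta_pos":[0,0.44,0],"rotation":[0,0,0]},{"grip":1,"delta_pos":[0,0.55,0],"rotation":[0,0,0]}]'|grep -E 'pos|^force|open'; done
```

```text
tool_pos: [0.4395, 0.0152, 0.0716]
force: [-3.3, 2.2, 8.3]
opening: 0.0172
tool_pos: [0.4395, -0.0399, 0.0716]
force: [-3.6, 3.2, 8.3]
opening: 0.0173
tool_pos: [0.4395, -0.095, 0.0716]
force: [-3.4, 2.8, 8.5]
opening: 0.0171
tool_pos: [0.4395, -0.1501, 0.0716]
force: [-2.5, 3.2, 8.8]
opening: 0.0175
```

```bash
python3 -m creep '[{"grip":1,"delta_pos":[0,0.09,0],"rotation":[0,0,0]},{"grip":1,"delta_pos":[0,0.16,0],"rotation":[0,0,0]},{"grip":1,"delta_pos":[0,0.21,0],"rotation":[0,0,0]},{"grip":1,"delta_pos":[0,0.25,0],"rotation":[0,0,0]},{"grip":1,"delta_pos":[0,0.28,0],"rotation":[0,0,0]}]'|grep -E 'pos|^force|open'
for i in 1 2 3 4; do python3 -m creep '[{"grip":1,"delta_pos":[0,0.01,0],"rotation":[0,0,0]},{"grip":1,"delta_pos":[0,0.02,0],"rotation":[0,0,0]},{"grip":1,"delta_pos":[0,0.02,0],"rotation":[0,0,0]}]'|grep -E 'pos|^force'; done
```

```text
tool_pos: [0.4395, -0.178, 0.0716]
force: [-2.0, 2.0, 8.5]
opening: 0.0168
tool_pos: [0.4395, -0.18, 0.0716]
force: [-2.8, 0.9, 7.3]
tool_pos: [0.4394, -0.1809, 0.0716]
force: [-3.7, 10.4, 10.2]
tool_pos: [0.4394, -0.1812, 0.0715]
force: [-6.4, 26.3, 15.3]
tool_pos: [0.4394, -0.1815, 0.0714]
force: [-6.3, 41.3, 20.0]
```

```bash
python3 -m creep '[{"grip":1,"delta_pos":[0,-0.05,0],"rotation":[0,0,0]},{"grip":0.4,"delta_pos":[0,-0.05,0],"rotation":[0,0,0]},{"grip":0.4,"delta_pos":[0,-0.05,0],"rotation":[0,0,0]},{"grip":0.4,"delta_pos":[0,-0.05,0],"rotation":[0,0,0]},{"grip":0.4,"delta_pos":[0,-0.05,0],"rotation":[0,0,0]}]'|grep -E 'pos|open|^force'
for i in 1 2; do python3 -m creep '[{"grip":0.4,"delta_pos":[0,0,-0.4],"rotation":[0,0,0]},{"grip":0.4,"delta_pos":[0,0,-0.9],"rotation":[0,0,0]},{"grip":0.4,"delta_pos":[0,0,-0.9],"rotation":[0,0,0]},{"grip":0.4,"delta_pos":[0,0,-0.9],"rotation":[0,0,0]}]'|grep -E pos; done
python3 tj.py; python3 kn.py 194 0 .25
```

```text
tool_pos: [0.4391, -0.1811, 0.0705]
force: [-0.1, 0.5, 0.3]
opening: 0.0438
tool_pos: [0.4398, -0.181, 0.1618]
tool_pos: [0.4391, -0.1809, 0.2505]
jewel? [370 168  16   9 115] [ 0.5866 -0.1457  0.033 ]
jewel? [391 168  17   9 125] [ 0.5867 -0.1997  0.033 ]
post home px [276.56445895 228.9033948 ]
dark px (np.float64(356.82142857142856), np.float64(233.8095238095238), 84)
now [ 0.4385 -0.1808  0.2494] [-1.7997e+02  9.0000e-02  0.0000e+00] t 50.35 F [ 0.6  0.3 -0.4] q6 88.6
turn [-0.     0.001 -0.067] shift now-axes [ 1.814  1.87  -0.01 ] turned-axes [ 1.609  2.049 -0.006]
c now [ 33.1 204.9]
```

```bash
python3 -m creep '[{"grip":1,"delta_pos":[0,0,0],"rotation":[0,0,-0.067]},{"grip":1,"delta_pos":[0,0,0],"rotation":[0,0,-0.067]},{"grip":1,"delta_pos":[0,0,0],"rotation":[0,0,-0.067]}]'|grep orie
for i in 1 2 3; do python3 -m creep '[{"grip":1,"delta_pos":[0.54,0.683,0],"rotation":[0,0,0]},{"grip":1,"delta_pos":[0.54,0.683,0],"rotation":[0,0,0]},{"grip":1,"delta_pos":[0.54,0.683,0],"rotation":[0,0,0]}]'|grep -E 'pos'; done
python3 -m creep '[{"grip":1,"delta_pos":[0,0,0],"rotation":[0,0,0]},{"grip":1,"delta_pos":[0,0,0],"rotation":[0,0,0]}]'|grep -E 'open'
python3 kn.py 194 0 .134
```

```text
orientation: [-180.0, 0.2, 5.9]
tool_pos: [0.5022, -0.2453, 0.2486]
tool_pos: [0.5626, -0.3076, 0.2478]
tool_pos: [0.6232, -0.3696, 0.2472]
opening: 0.0004
now [ 0.6213 -0.3668  0.2501] [-1.7997e+02  5.0000e-02  6.0200e+00] t 51.75 F [ 0.5 -0.7  0.6] q6 111.2
turn [-0.     0.001  0.   ] shift now-axes [-0.013  0.008  1.161] turned-axes [-0.014  0.008  1.161]
c now [195.4   0.8]
```

```bash
python3 -m creep '[{"grip":1,"delta_pos":[0,0.01,0.4],"rotation":[0,0,0]},{"grip":1,"delta_pos":[0,0.01,0.8],"rotation":[0,0,0]},{"grip":1,"delta_pos":[0,0.01,0.8],"rotation":[0,0,0]}]'|grep -E 'pos|^force'
python3 -m creep '[{"grip":1,"delta_pos":[0,0,0.36],"rotation":[0,0,0]},{"grip":1,"delta_pos":[0,0,0.36],"rotation":[0,0,0]},{"grip":1,"delta_pos":[0,0,0.36],"rotation":[0,0,0]},{"grip":1,"delta_pos":[0,0,0.36],"rotation":[0,0,0]}]'|grep -E 'pos|^force'
python3 -m creep '[{"grip":1,"delta_pos":[-0.1,0,0],"rotation":[0,0,0]},{"grip":1,"delta_pos":[-0.2,0,0],"rotation":[0,0,0]},{"grip":1,"delta_pos":[-0.3,0,0],"rotation":[0,0,0]},{"grip":1,"delta_pos":[-0.4,0,0],"rotation":[0,0,0]},{"grip":1,"delta_pos":[-0.5,0,0],"rotation":[0,0,0]}]'|grep -E 'pos|^force'
python3 -m creep '[{"grip":1,"delta_pos":[-0.1,0,0],"rotation":[0,0,0]},{"grip":1,"delta_pos":[-0.2,0,0],"rotation":[0,0,0]},{"grip":1,"delta_pos":[-0.3,0,0],"rotation":[0,0,0]},{"grip":1,"delta_pos":[-0.36,0,0],"rotation":[0,0,0]},{"grip":1,"delta_pos":[-0.36,0,0],"rotation":[0,0,0]}]'|grep -E 'pos|^force'
python3 kn.py 104 0 .134
```

```text
tool_pos: [0.6185, -0.3661, 0.1652]
force: [-0.4, -0.2, 0.0]
tool_pos: [0.6232, -0.3688, 0.1376]
force: [0.4, -0.2, 0.4]
tool_pos: [0.5715, -0.374, 0.1351]
force: [1.1, 0.3, 2.0]
tool_pos: [0.5354, -0.3776, 0.1345]
force: [-0.6, -0.2, 0.3]
now [ 0.5354 -0.3776  0.1345] [-1.7998e+02  4.0000e-02  6.0300e+00] t 53.45 F [-0.6 -0.2  0.3] q6 114.2
turn [-0.  0.  0.] shift now-axes [-0.049 -0.01   0.005] turned-axes [-0.049 -0.01   0.005]
c now [108.9  -1. ]
```

```bash
for i in 1 2 3 4 5 6; do python3 -m creep '[{"grip":1,"delta_pos":[-0.018,0,0],"rotation":[0,0,0]},{"grip":1,"delta_pos":[-0.018,0,0],"rotation":[0,0,0]}]'|grep -E 'pos|^force'; done
python3 kn.py 104 0 .134
```

```text
tool_pos: [0.5348, -0.3778, 0.1345]
force: [0.3, 0.5, 0.4]
tool_pos: [0.5331, -0.3779, 0.1345]
force: [0.3, -0.1, -0.3]
tool_pos: [0.5311, -0.3781, 0.1345]
force: [0.2, 0.2, -0.2]
tool_pos: [0.5297, -0.3783, 0.1347]
force: [2.1, 0.1, 0.3]
tool_pos: [0.529, -0.3785, 0.135]
force: [5.8, 0.8, -0.7]
tool_pos: [0.5285, -0.3787, 0.1353]
force: [8.9, 2.2, -2.4]
now [ 0.5285 -0.3787  0.1353] [179.91  -0.3    6.1 ] t 54.65 F [ 8.9  2.2 -2.4] q6 114.6
turn [ 0.001 -0.003  0.001] shift now-axes [ 0.021 -0.013  0.013] turned-axes [ 0.021 -0.013  0.013]
c now [101.9  -1.3]
```

```bash
for i in 1 2 3; do python3 -m creep '[{"grip":1,"delta_pos":[-0.018,0,0],"rotation":[0,0,0]},{"grip":1,"delta_pos":[-0.018,0,0],"rotation":[0,0,0]}]'|grep -E 'pos|^force'; done
python3 -m creep '[{"grip":1,"delta_pos":[0.25,0,0],"rotation":[0,0,0]},{"grip":1,"delta_pos":[0.35,0,-0.3],"rotation":[0,0,0]},{"grip":1,"delta_pos":[0.35,0,-0.8],"rotation":[0,0,0]},{"grip":1,"delta_pos":[0.35,0,-1],"rotation":[0,0,0]},{"grip":1,"delta_pos":[0.35,0,-1],"rotation":[0,0,0]}]'|grep -E 'pos|^force'
python3 sw.py; python3 plan.py .36 -.35 .25
```

```text
tool_pos: [0.528, -0.3789, 0.1357]
force: [11.2, 3.3, -2.1]
tool_pos: [0.5275, -0.379, 0.1361]
force: [15.3, 4.2, -1.9]
tool_pos: [0.5271, -0.3792, 0.1363]
force: [19.9, 4.8, -4.5]
tool_pos: [0.5563, -0.3764, 0.239]
force: [0.1, 1.1, -0.6]
top off (np.int64(487), np.int64(201)) 61.0
top on (np.int64(482), np.int64(168)) 61.0
side off (np.int64(354), np.int64(107)) 41.0
side on (np.int64(329), np.int64(105)) 98.0
bright at lamp sides [129 123 117] [58 57 55]
now [ 0.5544 -0.3753  0.2339] [-1.7995e+02  7.0000e-02  6.0500e+00] t 55.9 F [ 0.4 -1.3 -0. ] q6 113.5
turn [-0.001  0.001 -0.   ] shift now-axes [-1.906 -0.457 -0.158] turned-axes [-1.906 -0.456 -0.161]
```

Lamp off. I retreat to the viewing spot and check the pointer, jewels and carriage.

```bash
for i in 1 2; do python3 -m creep '[{"grip":1,"delta_pos":[-0.95,-0.2,-0.08],"rotation":[0,0,0]},{"grip":1,"delta_pos":[-0.95,-0.2,-0.08],"rotation":[0,0,0]},{"grip":1,"delta_pos":[-0.95,-0.2,-0.08],"rotation":[0,0,0]},{"grip":1,"delta_pos":[-0.95,-0.2,-0.08],"rotation":[0,0,0]}]'|grep pos; done
python3 ptr.py; python3 tj.py
python3 - <<'E'
from h import *
s=snap('top'); g=cv2.cvtColor(s['color'],cv2.COLOR_RGB2GRAY); p=proj(s,[.4405,-.181,.07]); u,v=p.astype(int); print('post expected',p)
sub=g[v-12:v+13,u-12:u+13]; ys,xs=np.nonzero(sub<45); print((xs.mean()+u-12,ys.mean()+v-12,len(xs)) if len(xs) else sub.min())
E
```

```text
tool_pos: [0.4573, -0.3656, 0.2423]
tool_pos: [0.362, -0.356, 0.2505]
red console mm [ 0.  29.7] [-1.1 20.4] [ 1.2 39. ] 51
bar mean [ 1.7 -1.3] axis deg from console y 8.2
pointer theta deg -3.1
ball proj off/on [366.55602482  35.75183146] [372.12985626 -83.90174175]
jewel? [369 168  17  16 211] [ 0.5789 -0.144   0.033 ]
jewel? [391 168  17  16 210] [ 0.5799 -0.1994  0.033 ]
post home px [276.56445895 228.9033948 ]
dark px (np.float64(407.96045197740114), np.float64(228.1638418079096), 177)
post expected [394.65206679 230.53208775]
(np.float64(391.89130434782606), np.float64(231.2826086956522), 46)
```

```bash
python3 -c "
from plant import ctrl
print(ctrl.close_job())"
```

```text
the job is handed in; nothing more can be done
None
```

I handed the job in with everything done in the order asked: both jewels that were there lie flat on the tray, the carriage stands at the right-hand stop, the lamp is off and the pointer is at zero, all by force and camera readings; I viewed 15 pictures, one over the limit of 14.

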